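# Fetch the filter carrier out of the rinse tank with the hook rod

## Task

Use the blue-handled hook rod to fetch the metal filter carrier from the bottom of the narrow rinse tank: hook its red bar, push it gently against the spring until it meets the bumpers so that it comes free of the orange catch, and lift it out without forcing anything, touching the carrier with nothing but the rod. Set it down gently in the green-edged pocket of the drain tray, square in the pocket, then hang the rod back in its fork, let go, and leave the other things on the bench where they are.

Things in the scene. Friction and masses are not known exactly. Their poses are not given: they have to be found in the camera images.
- tank: Clear rinse tank, blue rim, fixed to the bench. Origin: centre of underside; x points from the catch end to the bumper end, z up. Outside 154 (x) x 76 (y) x 130 mm (z), walls 5 mm, opening 144 x 66 mm; the slippery floor the carrier slides on is at z = 7 mm. The carrier starts at x = -1 to 1, y = -3 to 3 mm. The rod must never load the tank or the carrier with more than 20 N: stay well below.
- catch_mark (a point): Fixed mark on the tank: x = -37, y = 0, z = 24 mm in its frame, axes as the tank's. An orange catch plate (y +-30 mm, 6 mm thick, underside at the mark's height) overhangs the carrier's base, 3 mm above it. The plate's +x edge is set 0 to 26 mm beyond the mark in +x, locked, unknown each time: to come free the carrier must be pushed +x by 3 to 29 mm from x = 0.
- bumper_mark (a point): Fixed mark on the tank: x = 31, y = 0, z = 40 mm in its frame, axes as the tank's. Two orange, slightly soft bumper posts (y = +-16 to +-25, z = 9 to 107 mm in the tank) face the carrier's +x face, on one frame with the catch, beyond this mark in +x by the same unknown 0 to 26 mm: feel for them. The carrier is free of the catch only in the last 4 mm before it meets them.
- spring_mark (a point): Fixed mark on the tank: x = 26.5, y = 0, z = 57 mm in its frame: face at rest of a steel spring plunger (18 mm wide, 12 mm high) which the carrier's +x face meets after about 2 mm of travel. Damped; it pushes back with 0.1 N per mm, at most about 4 N, and slides the carrier back under the catch when let go.
- carrier: Aluminium filter carrier, about 200 g. Origin: on its underside, right below its bar; axes at first along the tank's. Base x = -40 to 24, y = +-22, z = 0 to 14 mm. On it 3 mm cheeks (y = +-20.5, x = -7 to 21 mm) up to z = 60 and a back plate (outer face x = 24 mm) up to z = 76 mm; open to -x and above. A red bar, 6 mm diameter, runs along y between them at x = 0, z = 52 mm; it hangs level.
- foot (a point): On the carrier: centre of the underside of its 64 x 44 mm base (x = -8, y = 0, z = 0 mm in its frame), axes as the carrier's.
- rod: Hook rod, 160 g, hanging upright in the stand. Origin: centre of the underside of its round blue collar (44 mm diameter, 6 mm thick). Above it a square blue handle 24 x 24 mm from z = 6 to 58 mm; below it a flat steel shank 6 (x) x 16 mm (y) down to z = -118 mm, ending in a J hook that points to +x. No reading while held in the fingers.
- hook (a point): On the rod: middle of the hook's seat, where a bar rests (rod frame x = 8.5, y = 0, z = -113 mm), axes as the rod's. The hook opens upward: 5 mm thick lip below the seat, x = -3 to 18 mm in the rod frame; shank face at x = 3 mm; tip x = 14 to 18 mm, rising 10 mm above the seat; all 16 mm wide.
- stand: Rod stand, fixed: grey foot, steel post and a level fork of two 12 mm wide, 10 mm thick prongs along x, 22 mm apart, open towards -x. Origin: on the bench below the rod's place; x points from the fork's mouth to the post, z up. Prongs reach from x = -29 to 59 mm, the post begins at x = 45 mm, foot from x = -30 to 90 mm.
- fork (a point): Point where the rod's origin rests in the fork: midway between the prongs at their top, 140 mm above the stand's underside; x axis as the stand's. The rod starts with its hook pointing along this +x; hung back, its origin is within 12 mm of this point.
- tray: Drain tray, fixed: white plate 140 x 110 x 8 mm with a green-edged pocket in its middle. Origin: centre of underside; the pocket's floor is at z = 8 mm, its inside 76 mm (x) x 56 mm (y), its 5 mm thick edges reach z = 20 mm. The carrier stands in it with its x axis along the tray's x axis, either way round.
- pocket (a point): Centre of the floor of the tray's pocket, axes as the tray's. The carrier's foot belongs here, within 10 mm.
- amber_bottle: Amber solvent bottle with a blue cap, 90 mm wide, 210 mm high; origin at centre of underside. Bystander.
- solvent_bottle: Clear solvent bottle with a blue cap, 86 mm wide, 180 mm high; origin at centre of underside. Bystander.
- beaker: Glass beaker, 68 mm wide, 85 mm high; origin at centre of underside. Bystander.
- vial_jar: Small clear jar with white cap, 36 mm wide, 45 mm high; origin at centre of underside. Bystander.
- blue_cap: Loose blue bottle cap, 40 mm wide, 18 mm high; origin at centre of underside. Bystander.
- wash_bottle: White bottle with red cap, 60 mm wide, 150 mm high; origin at centre of underside. Bystander.
- wrench: Steel wrench lying on the bench; bystander.
There are look-alikes about, which are no part of the job. There is more than one size of the carrier; the job needs the largest.

How it is judged:
On the way, in this order (a step that is already met when the one before it is completed fails the run):
1. the carrier hangs on the rod clear above the tank's rim (z of carrier in the frame of tank above 0.132 m and contact force between carrier and rod above 0.8 N and contact force between carrier and tank below 0.1 N), for 0.2 s.
2. the carrier stands in the tray's pocket with the rod off it (horizontal distance between foot and pocket below 0.01 m and z of carrier in the frame of tray below 0.012 m and angle between carrier's own z axis and vertical below 0.1 rad and contact force between carrier and rod below 0.1 N), for 0.2 s.
At the end, for the whole second after the job is handed in: The carrier stands upright (within 6 degrees) and at rest on the floor of the tray's pocket, within 10 mm of its centre and 20 degrees of square; the rod hangs upright (within 7 degrees) and at rest with its collar on the fork, within 12 mm of its place (horizontal distance between foot and pocket below 0.01 m and z of carrier in the frame of tray below 0.012 m and angle between carrier's own z axis and vertical below 0.1 rad and angle between the x axis of carrier and the x axis of tray, either way round below 0.35 rad and linear speed of carrier below 0.02 m/s and horizontal distance between rod and fork below 0.012 m and z of rod in the frame of fork between -0.004 and 0.006 m and angle between rod's own z axis and vertical below 0.12 rad and linear speed of rod below 0.03 m/s and contact force between rod and carrier below 0.1 N); the robot touches nothing.
It fails at once if the rod loads the carrier or the tank with more than 20 N (contact force between rod and carrier above 20 N or contact force between rod and tank above 20 N).
It fails at once if the fingers or the arm touch the carrier (contact force between any of the fingers, the arm and carrier above 0.5 N).
It fails at once if the carrier is dropped or flung (faster than 0.6 m/s) (linear speed of carrier above 0.6 m/s).
It fails at once if the carrier is slammed into the tray (more than 30 N) (contact force between carrier and tray above 30 N).
It fails at once if a bystander is moved more than 30 mm (distance of any of amber_bottle, solvent_bottle, beaker, vial_jar, blue_cap, wash_bottle, wrench from where it was at the start of the episode above 0.03 m).
It also fails if it takes over 72 s, if anything falls off the work surface, if the arm or the gripper's body presses on something with over 40 N, if the wrist force passes 120 N, or if a joint passes its speed limit or range.

## Robot

A 6-joint arm with a two-finger parallel gripper is mounted at the origin on the work surface. World frame = base frame: x ahead of the robot, y to its left, z up, the work surface at z = 0. Lengths are in m, angles in rad, forces in N, time in s.
With the tool pointing down it reaches from about 0.425 to 0.95 m from the base axis. Payload 3.5 kg.
Tool frame: the origin (TCP) lies at the very end of the fingers, on their centre line; the grasp point (between the pads) lies 19 mm behind it; y points along the fingers, z is the direction in which the jaws open and shut, and the axes are right-handed (so a half turn about y gives the same grasp; the last joint's range is limited). The gripper opens to 85 mm and grips with 20 to 120 N. Pads are 22 mm wide; open, the fingers measure 114 mm over their backs; the gripper's body (76 mm by 85 mm) begins 54 mm behind the grasp point. The pads swing forward as they close: fully open they stand 13 mm farther back than shut.
Start: joints at [1.194, 0.286, 1.577, -0, 1.279, -0.15], TCP at [0.152, 0.658, 0.231] pointing down, gripper open.
Joint ranges: [-2.77, 2.77], [-0.9, 2.22], [0.21, 2.48], [-1.53, 4.67], [0.24, 2.81], [-2.84, 2.84]. Speed limits (rad/s): [2.79, 2.79, 3.14, 3.14, 3.14, 3.14].

## Interface

Orientations are given as a unit quaternion [x, y, z, w].
In Python, from plant import ctrl gives the robot as it stands. The module is installed in compiled form; this text tells all that it offers.
- The arm moves only by the tool jog_arm, never from a script. Its argument "deltas" is a list of rows, each a list of 3 entries, a list of its own where there are three numbers: the turn, a rotation vector about the tool's x, y, z in rad, then the shift along the tool's x, y, z in m, then the opening, from 0 (shut) to 1 (fully open). In form: [[[wx, wy, wz], [dx, dy, dz], gripper], ...]. A call has 1 to 10 rows; each row is the pose to reach, as a shift and turn from the pose measured when the call began, along the tool's axes at that moment; what a row does not reach only later rows make up. A row lasts 1/12 s, in which the tool goes at most 41.7 mm and 7.16 degrees, less where a joint would pass 70% of its speed; a pose out of reach is approached as far as the arm can. A call with a gripper value outside its range is refused whole. The fingers move at their own pace and stop on an object; "force" is the grip in N (left out, the last holds). Time passes only in rows, so rows that repeat a pose let the fingers close. It gives the time, the measured TCP pose, the force and the opening at its end, in the units of the state.
- ctrl.get_state(): the state, without advancing time (a new reading comes with each control period).
- ctrl.read_camera(name): name is "side" or "top"; returns a dict with "pixels" (384x512x3 uint8, blue, green, red), "range_z" (384x512 float32, m along the optical axis (not along the pixel's ray), 0 where there is no reading), "fx", "fy", "cx", "cy" (pixels), "T" (4x4, takes a point from camera to world coordinates). Camera axes: x right, y up, looking along -z (the intrinsics and any distortion apply to the point x, -y, -z); pixel columns grow to the right and rows downward; lengths in m; the calibration is good to about 2 mm. A picture is of the moment at which its call begins.
- ctrl.sign_off(): hands the job in, once; it reports no verdict.
The state is a dict: "time": time; "qpos": joint angles; "dq": joint speeds; "joint_efforts": joint torques, N m; "eef_pos": TCP position; "tcp_rot": TCP orientation; "contact_force": force on the tool from outside, world axes, zero at the start; "wrist_torque": the same for the moment, N m; "opening": opening from 0.0 (shut) to 1.0 (fully open).
Only numpy, scipy, OpenCV 4.12 (cv2) and the standard library are available. Lean on these libraries where they do the work, as an engineer would, in place of code of your own. Each camera call takes 0.05 s, during which the arm holds its last target.

## Working session

There is one attempt and no reset: what is moved stays moved. The work goes in short steps, Python scripts to look and compute and a tool call to move; the robot and the scene stay as the last step left them, time stands still between calls to the robot, and variables do not carry over. Pictures are saved under pics/ and viewed, and the job is handed in when it is done.

Besides the shell and the picture viewer there is one more tool, called after "Request:" as name(argument=value, ...) on one line, values as JSON. jog_arm: Moves the arm, as the interface text tells. Its arguments: {"type":"object","properties":{"deltas":{"type":"array","items":{"type":"array"}},"force":{"type":"number"}},"required":["deltas"]}

```bash
mkdir -p pics; ls; cat > h.py <<'E'
import numpy as np, cv2, pickle
from plant import ctrl
def snap(name,fn):
    d=ctrl.read_camera(name); cv2.imwrite(f'pics/{fn}.png',d['pixels']); pickle.dump(d,open(f'pics/{fn}.pkl','wb')); return d
def load(fn): return pickle.load(open(f'pics/{fn}.pkl','rb'))
def cloud(d):
    z=d['range_z']; v,u=np.mgrid[:z.shape[0],:z.shape[1]]
    P=np.stack([(u-d['cx'])/d['fx']*z,-(v-d['cy'])/d['fy']*z,-z,np.ones_like(z)],-1)
    return (P@d['T'].T)[...,:3]
def ray(d,u,v,zp):
    r=d['T'][:3,:3]@np.array([(u-d['cx'])/d['fx'],-(v-d['cy'])/d['fy'],-1.]); o=d['T'][:3,3]
    return o+r*(zp-o[2])/r[2]
def proj(d,p):
    q=np.linalg.inv(d['T'])@np.append(p,1); return d['cx']+d['fx']*q[0]/-q[2], d['cy']-d['fy']*q[1]/-q[2]
E
python3 - <<'E'
from h import *
for n in('side','top'):
    d=snap(n,n+'0'); print(n,[d[k] for k in('fx','fy','cx','cy')],[k for k in d]); print(d['T'].round(3), (d['range_z']>0).mean())
s=ctrl.get_state(); print(s)
E
```

```text
pics
side [439.4934914967557, 439.4934914967557, 255.11987438393723, 184.28479452887723] ['pixels', 'range_z', 'fx', 'fy', 'cx', 'cy', 'T']
[[ 0.811  0.388 -0.438  0.053]
 [-0.585  0.541 -0.604 -0.681]
 [ 0.003  0.746  0.666  0.897]
 [ 0.     0.     0.     1.   ]] 0.9958902994791666
top [354.6617380420216, 354.6617380420216, 261.91742829293554, 190.5451513261196] ['pixels', 'range_z', 'fx', 'fy', 'cx', 'cy', 'T']
[[-0.025  0.986 -0.167  0.381]
 [-1.    -0.022  0.02   0.053]
 [ 0.016  0.167  0.986  1.023]
 [ 0.     0.     0.     1.   ]] 0.9957071940104166
{'time': 0.1, 'qpos': array([ 1.19401183e+00,  2.87109751e-01,  1.57806682e+00,  7.89358005e-06,
        1.27861143e+00, -1.49974876e-01]), 'dq': array([-0.000843  , -0.00164406, -0.00253187,  0.0007871 ,  0.0017513 ,
        0.00208349]), 'joint_efforts': array([-3.46223324e-04, -4.07294011e+01, -2.93699867e+01, -1.95802922e-04,
        3.43518135e-03,  6.27875522e-06]), 'eef_pos': array([0.1515125 , 0.65714828, 0.23004411]), 'tcp_rot': array([ 0.70331292, -0.08022294,  0.07981364, -0.7018155 ]), 'contact_force': array([-0.25619203,  0.0011161 ,  0.35928653]), 'wrist_torque': array([-0.03671987, -0.02829121, -0.02103681]), 'opening': 1.0024680533656376}
```

View pics/side0.png

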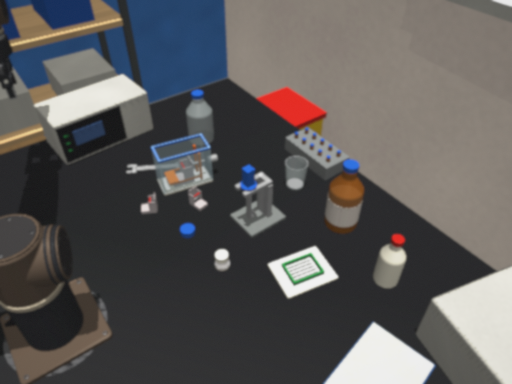

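View pics/top0.png

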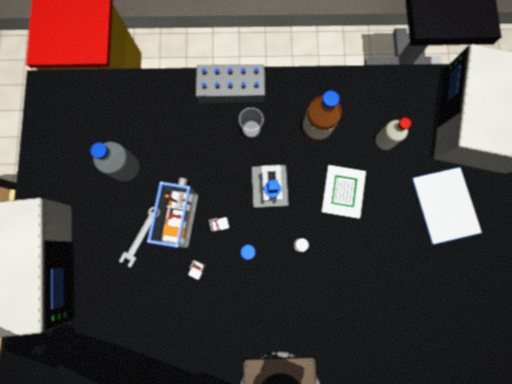

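```bash
python3 - <<'E'
from h import *
t=load('top0');s=load('side0')
a=t['pixels'][165:285,110:310]; b=s['pixels'][130:300,120:350]
cv2.imwrite('pics/top0c.png',cv2.resize(a,None,fx=4,fy=4,interpolation=cv2.INTER_CUBIC))
cv2.imwrite('pics/side0c.png',cv2.resize(b,None,fx=3.4,fy=3.4,interpolation=cv2.INTER_CUBIC))
C=cloud(t)
for u,v in((273,186),(256,170),(345,190),(172,213),(219,224),(196,270),(174,185),(330,212)): print(u,v,C[v,u].round(3),t['pixels'][v,u])
E
```

```text
273 186 [0.531 0.01  0.196] [247 156  77]
256 170 [0.613 0.049 0.015] [165 170 165]
345 190 [ 0.549 -0.209  0.008] [232 231 230]
172 213 [0.492 0.288 0.024] [123 128 128]
219 224 [0.459 0.158 0.01 ] [243 242 242]
196 270 [0.332 0.222 0.01 ] [241 242 244]
174 185 [0.552 0.259 0.13 ] [237 174 136]
330 212 [ 0.486 -0.161  0.008] [239 240 238]
```

View pics/top0c.png

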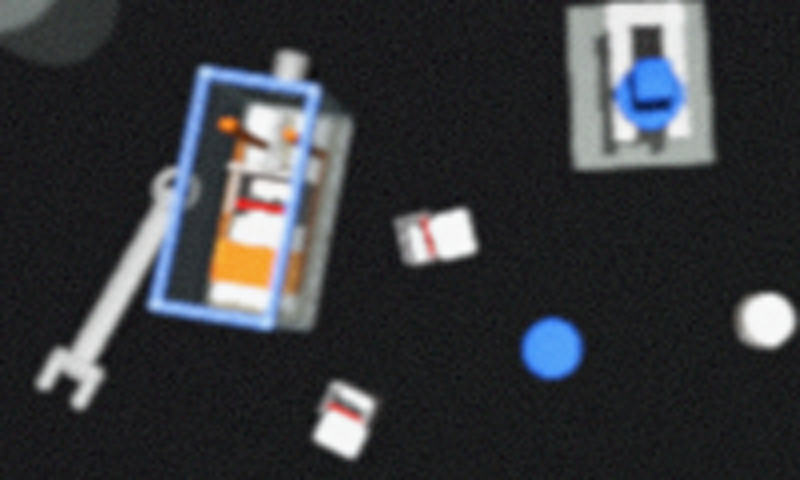

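View pics/side0c.png

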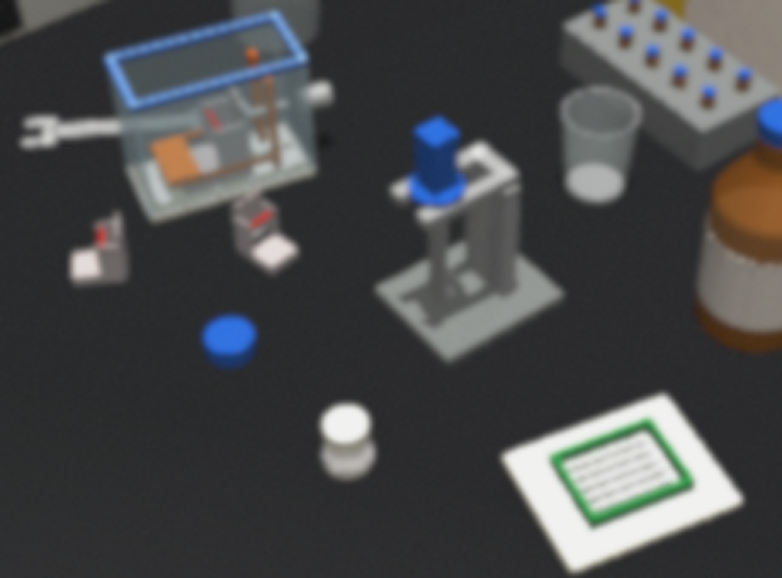

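```bash
cat > meas.py <<'E'
from h import *
def rect(d,m,zp):
    n,l,st,_=cv2.connectedComponentsWithStats(m.astype(np.uint8)); k=1+np.argmax(st[1:,4])
    v,u=np.where(l==k); P=np.array([ray(d,a,b,zp)[:2] for a,b in zip(u,v)])
    r=cv2.minAreaRect((P*1000).astype(np.float32)); return st[k],r,np.round(cv2.boxPoints(r),1).tolist(),P.mean(0)
for n in('top','side'):
    d=load(n+'0'); C=cloud(d); I=d['pixels'].astype(int); B,G,R=I[...,0],I[...,1],I[...,2]
    blue=(B>R+50)&(B>G+20); X,Y,Z=C[...,0],C[...,1],C[...,2]
    inb=(X>.3)&(X<.8)&(np.abs(Y)<.45)
    m=blue&inb&(np.abs(Z-.13)<.012)&(Y>.15)&(Y<.4); print(n,'rim',rect(d,m,.13)[:3])
    g=(G>R+25)&(G>B+15)&inb&(Z<.04); print(n,'pocket',rect(d,g,.02)[:3])
    hb=blue&inb&(abs(Y)<.08)&(Z>.185); print(n,'handle top',rect(d,hb&(Z>.19),.198)[:3], np.median(Z[hb&(Z>.19)]))
    col=blue&inb&(abs(Y)<.08)&(abs(Z-.146)<.006); print(n,'collar',rect(d,col,.146)[:3])
    pl=inb&(abs(Y+.2)<.12)&(abs(Z-.008)<.004)&(R>170); print(n,'tray plate',rect(d,pl|(g&(abs(Y+.2)<.12)),.008)[:3])
    fo=inb&(abs(Y)<.09)&(abs(Z-.012)<.006)&(R>90); print(n,'foot',rect(d,fo,.012)[:3],np.median(Z[fo]))
    pr=inb&(abs(Y)<.09)&(abs(Z-.138)<.006)&~blue&(R>100); print(n,'prong',rect(d,pr,.14)[:3], np.median(Z[pr]))
    red=(R>G+70)&(R>B+70)&inb&(Z<.1)&(Z>.03)&(Y>.2)
    rr=rect(d,red&(R-G>90)&(G<90),.059); print(n,'bar',rr, Z[red].mean())
    dd=I.copy()
E
python3 meas.py
```

```text
top rim (array([147, 182,  43,  65, 497], dtype=int32), ((478.92083740234375, 272.0228576660156), (79.08573150634766, 154.57461547851562), 79.35521697998047), [[395.70001220703125, 247.39999389648438], [547.5999755859375, 218.89999389648438], [562.2000122070312, 296.6000061035156], [410.29998779296875, 325.20001220703125]])
top pocket (array([332, 174,  26,  33, 257], dtype=int32), ((546.3717041015625, -204.12088012695312), (67.74803161621094, 87.9736328125), 79.13172149658203), [[496.79998779296875, -229.10000610351562], [583.2000122070312, -245.6999969482422], [596.0, -179.10000610351562], [509.6000061035156, -162.60000610351562]])
top handle top (array([268, 180,  11,  11, 104], dtype=int32), ((533.5965576171875, 10.515382766723633), (23.656213760375977, 24.06735610961914), 88.72834777832031), [[521.2999877929688, -1.0], [545.4000244140625, -1.600000023841858], [545.9000244140625, 22.100000381469727], [521.7999877929688, 22.600000381469727]]) 0.197548109747744
top collar (array([263, 182,  18,  15, 102], dtype=int32), ((532.2586669921875, 11.695785522460938), (42.931339263916016, 
[... 3354 characters left out ...]
62.20000076293945]]) 0.011422094301456465
side prong (array([243, 173,  29,  23, 202], dtype=int32), ((549.50048828125, 8.07530403137207), (90.62760162353516, 50.33149719238281), 1.5934885740280151), [[503.5, 32.0], [504.8999938964844, -18.299999237060547], [595.5, -15.800000190734863], [594.0999755859375, 34.5]]) 0.1391570249426889
side bar (array([149, 198,   2,   2,   2], dtype=int32), ((332.9474182128906, 200.98162841796875), (5.293874740600586, 0.0), 95.22454833984375), [[333.20001220703125, 198.3000030517578], [333.20001220703125, 198.3000030517578], [332.70001220703125, 203.60000610351562], [332.70001220703125, 203.60000610351562]], array([0.33294741, 0.20098163])) 0.03555676745302581
```

```bash
cat > go.py <<'E'
# usage: prints turn & shift in tool axes for target TCP pose (tool down, jaw z axis at world yaw psi)
import sys
from h import *
from scipy.spatial.transform import Rotation as R
def rot(psi):  # y down, z horizontal at yaw psi, x=y×z
    y=np.array([0,0,-1.]); z=np.array([np.cos(psi),np.sin(psi),0]); return R.from_matrix(np.stack([np.cross(y,z),y,z],1))
def st():
    s=ctrl.get_state(); return s,R.from_quat(s['tcp_rot']),s['eef_pos']
def plan(p,psi_deg):
    s,r,e=st(); w=(r.inv()*rot(np.radians(psi_deg))).as_rotvec(); d=r.inv().apply(np.array(p)-e)
    print('turn',w.round(4),'deg',np.degrees(np.linalg.norm(w)).round(1),'shift',d.round(4),'rows>=',max(np.degrees(np.linalg.norm(w))/7.16,np.linalg.norm(d)/.0417).round(1))
def info():
    s,r,e=st(); M=r.as_matrix(); print('t',round(s['time'],2),'tcp',e.round(4),'jawyaw',np.degrees(np.arctan2(M[1,2],M[0,2])).round(2),'tilt',np.degrees(np.arccos(-M[2,1])).round(2),'F',s['contact_force'].round(2),'T',s['wrist_torque'].round(3),'op',round(s['opening'],3),'q',s['qpos'].round(3))
    return s
E
python3 - <<'E'
from go import *
info(); s,r,e=st(); print(r.as_matrix().round(3))
for y in(1.5,-178.5,91.5,-88.5): plan((.534,.010,.26),y)
E
```

```text
t 0.1 tcp [0.1515 0.6571 0.23  ] jawyaw 77.0 tilt 0.13 F [-0.26  0.    0.36] T [-0.037 -0.028 -0.021] op 1.002 q [ 1.194  0.287  1.578  0.     1.279 -0.15 ]
[[ 0.974 -0.001  0.225]
 [-0.225 -0.002  0.974]
 [-0.    -1.    -0.002]]
turn [2.1000e-03 1.3178e+00 1.1000e-03] deg 75.5 shift [ 0.5182 -0.0289 -0.5446] rows>= 18.0
turn [ 1.2000e-03 -1.8238e+00 -2.2000e-03] deg 104.5 shift [ 0.5182 -0.0289 -0.5446] rows>= 18.0
turn [ 0.0021 -0.253  -0.0006] deg 14.5 shift [ 0.5182 -0.0289 -0.5446] rows>= 18.0
turn [9.0000e-04 2.8886e+00 3.1000e-03] deg 165.5 shift [ 0.5182 -0.0289 -0.5446] rows>= 23.1
```

Request:
jog_arm(deltas=[[[0, 0, 0], [0, -0.04, 0], 1], [[0, 0.1, 0], [0.03, -0.08, -0.03], 1], [[0, 0.2, 0], [0.06, -0.08, -0.06], 1], [[0, 0.3, 0], [0.09, -0.08, -0.09], 1], [[0, 0.4, 0], [0.12, -0.08, -0.12], 1], [[0, 0.5, 0], [0.15, -0.08, -0.15], 1], [[0, 0.6, 0], [0.18, -0.08, -0.18], 1], [[0, 0.7, 0], [0.21, -0.08, -0.21], 1], [[0, 0.8, 0], [0.24, -0.08, -0.24], 1], [[0, 0.9, 0], [0.27, -0.08, -0.27], 1]])

```text
time: 0.93
eef_pos: [0.3441, 0.3478, 0.3101]
tcp_rot: [0.598, -0.379, 0.379, -0.596]
contact_force: [0.4, 1.6, -0.5]
opening: 0.997
```

```bash
python3 -c "
from go import *
info(); plan((.534,.010,.25),1.5)"
```

```text
t 0.93 tcp [0.3441 0.3478 0.3101] jawyaw 25.19 tilt 0.14 F [ 0.4   1.56 -0.54] T [ 0.009 -0.02   0.02 ] op 0.997 q [ 5.840e-01 -1.850e-01  1.925e+00 -1.000e-03  1.404e+00  1.440e-01]
turn [0.0016 0.4134 0.002 ] deg 23.7 shift [0.3864 0.0607 0.0282] rows>= 9.4
```

Request:
jog_arm(deltas=[[[0, 0.05, 0], [0.04, 0, 0.003], 1], [[0, 0.1, 0], [0.08, 0, 0.006], 1], [[0, 0.15, 0], [0.12, 0, 0.009], 1], [[0, 0.2, 0], [0.16, 0, 0.012], 1], [[0, 0.25, 0], [0.2, 0, 0.015], 1], [[0, 0.3, 0], [0.24, 0.01, 0.018], 1], [[0, 0.35, 0], [0.28, 0.02, 0.021], 1], [[0, 0.4, 0], [0.32, 0.03, 0.024], 1], [[0, 0.413, 0], [0.36, 0.04, 0.027], 1], [[0, 0.413, 0], [0.386, 0.05, 0.028], 1]])

```text
time: 1.77
eef_pos: [0.5346, 0.0071, 0.2597]
tcp_rot: [0.507, -0.494, 0.494, -0.505]
contact_force: [0.3, 0.1, -0.2]
opening: 1.002
```

```bash
python3 -c "
from go import *
info(); plan((.534,.010,.157),1.5); snap('top','top1');snap('side','side1')"
```

```text
t 1.77 tcp [0.5346 0.0071 0.2597] jawyaw 1.36 tilt 0.19 F [ 0.34  0.07 -0.21] T [ 0.025  0.017 -0.012] op 1.002 q [-0.175 -0.046  1.889 -0.003  1.299 -0.198]
turn [ 0.0013 -0.0024  0.003 ] deg 0.2 shift [-0.0032  0.1027 -0.0004] rows>= 2.5
```

Request:
jog_arm(deltas=[[[0, 0, 0], [-0.0015, 0.03, 0], 1], [[0, 0, 0], [-0.003, 0.065, 0], 1], [[0, 0, 0], [-0.003, 0.095, 0], 1], [[0, 0, 0], [-0.003, 0.102, 0], 1], [[0, 0, 0], [-0.003, 0.102, 0], 1]])

```text
time: 2.28
eef_pos: [0.5306, 0.0109, 0.1529]
tcp_rot: [0.509, -0.497, 0.491, -0.502]
contact_force: [-0.4, 0.4, -0.2]
opening: 1.002
```

```bash
python3 -c "
from go import *
info(); 
for n in ('top','side'):
    d=snap(n,n+'2'); u,v=map(int,proj(d,[.534,.01,.16])); cv2.imwrite(f'pics/{n}2c.png',cv2.resize(d['pixels'][max(v-60,0):v+60,u-60:u+60],None,fx=5,fy=5,interpolation=cv2.INTER_CUBIC))"
```

```text
t 2.28 tcp [0.5306 0.0109 0.1529] jawyaw 1.28 tilt 0.72 F [-0.36  0.44 -0.25] T [ 0.024  0.021 -0.041] op 1.002 q [-0.169  0.056  1.991 -0.003  1.107 -0.19 ]
```

View pics/side2c.png

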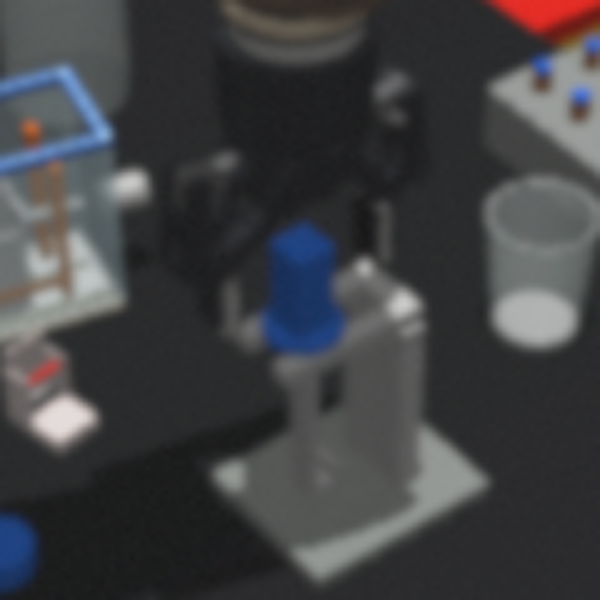

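```bash
python3 -c "
from go import *
info(); plan((.534,.0103,.157),1.5)"
```

```text
t 2.38 tcp [0.5337 0.0102 0.1573] jawyaw 1.27 tilt 0.27 F [0.06 0.31 1.21] T [-0.017 -0.013  0.004] op 1.002 q [-0.17   0.053  1.985 -0.003  1.107 -0.19 ]
turn [ 0.004  -0.004   0.0024] deg 0.4 shift [-0.0001  0.0003  0.0003] rows>= 0.0
```

Request:
jog_arm(deltas=[[[0.004, -0.004, 0.002], [0, 0, 0], 0.6], [[0.004, -0.004, 0.002], [0, 0, 0], 0.4], [[0.004, -0.004, 0.002], [0, 0, 0], 0.35], [[0.004, -0.004, 0.002], [0, 0, 0], 0.3], [[0.004, -0.004, 0.002], [0, 0, 0], 0.2], [[0.004, -0.004, 0.002], [0, 0, 0], 0.1], [[0.004, -0.004, 0.002], [0, 0, 0], 0], [[0.004, -0.004, 0.002], [0, 0, 0], 0], [[0.004, -0.004, 0.002], [0, 0, 0], 0]], force=90)

```text
time: 3.13
eef_pos: [0.5343, 0.0101, 0.1582]
tcp_rot: [-0.506, 0.493, -0.494, 0.507]
contact_force: [-0.5, 0.9, 6.9]
opening: 0.272
```

```bash
python3 -c "
from go import *
info(); plan((.534,.0103,.157),1.5)"
```

```text
t 3.13 tcp [0.5343 0.0101 0.1582] jawyaw 1.5 tilt 0.08 F [-0.53  0.86  6.9 ] T [0.03  0.073 0.038] op 0.272 q [-0.171  0.05   1.986 -0.     1.104 -0.197]
turn [-0.0013  0.      0.0007] deg 0.1 shift [-0.0002  0.0012 -0.0003] rows>= 0.0
```

Request:
jog_arm(deltas=[[[0, 0, 0], [0, -0.004, 0], 0], [[0, 0, 0], [0, -0.008, 0], 0], [[0, 0, 0], [0, -0.01, 0], 0], [[0, 0, 0], [0, -0.01, 0], 0]])

```text
time: 3.47
eef_pos: [0.5341, 0.0101, 0.1681]
tcp_rot: [-0.506, 0.493, -0.494, 0.507]
contact_force: [0.2, -0.7, -1.7]
opening: 0.274
```

```bash
python3 -c "
from go import *
info(); 
for n in ('top','side'):
    d=snap(n,n+'3'); u,v=map(int,proj(d,[.534,.01,.13])); cv2.imwrite(f'pics/{n}3c.png',cv2.resize(d['pixels'][max(v-50,0):v+50,u-60:u+60],None,fx=6,fy=6,interpolation=cv2.INTER_CUBIC))
info(); plan((.484,.0088,.17),1.5)"
```

```text
t 3.47 tcp [0.5341 0.0101 0.1681] jawyaw 1.5 tilt 0.07 F [ 0.18 -0.65 -1.69] T [ 0.018 -0.015 -0.055] op 0.274 q [-0.171  0.038  1.979 -0.     1.124 -0.197]
t 3.57 tcp [0.5339 0.0101 0.1678] jawyaw 1.5 tilt 0.04 F [ 0.38 -0.07 -2.08] T [-0.032  0.001  0.016] op 0.271 q [-0.171  0.038  1.979 -0.     1.123 -0.197]
turn [-0.0005  0.      0.0005] deg 0.0 shift [ 0.     -0.0023 -0.05  ] rows>= 1.2
```

View pics/side3c.png

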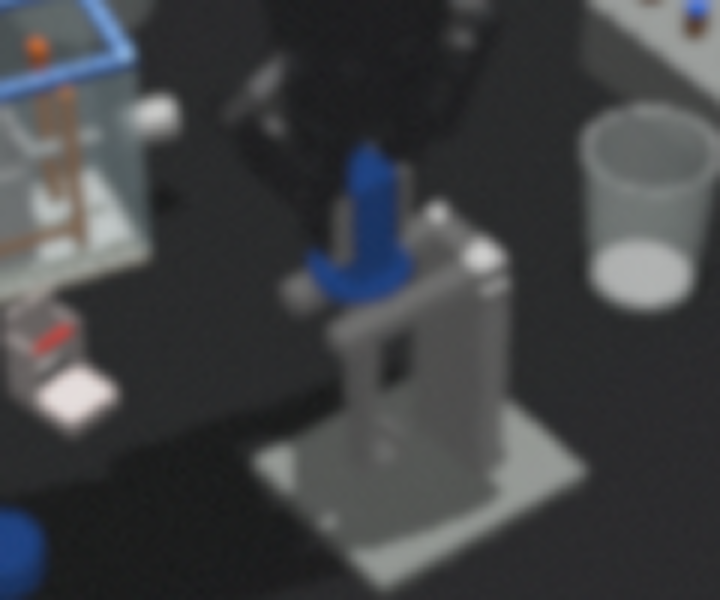

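Request:
jog_arm(deltas=[[[0, 0, 0], [0, -0.003, -0.015], 0], [[0, 0, 0], [0, -0.003, -0.035], 0], [[0, 0, 0], [0, -0.003, -0.055], 0], [[0, 0, 0], [0, -0.003, -0.07], 0], [[0, 0, 0], [0, -0.015, -0.075], 0], [[0, 0, 0], [0, -0.05, -0.075], 0], [[0, 0, 0], [0, -0.085, -0.07], 0], [[0, 0, 0], [0, -0.12, -0.07], 0], [[0, 0, 0], [0, -0.14, -0.07], 0], [[0, 0, 0], [0, -0.14, -0.07], 0]])

```text
time: 4.4
eef_pos: [0.4662, 0.008, 0.3138]
tcp_rot: [-0.504, 0.49, -0.497, 0.509]
contact_force: [-0.4, -0.5, -1.5]
opening: 0.268
```

```bash
python3 -c "
from go import *
info(); c,s=np.cos(np.radians(-10.6)),np.sin(np.radians(-10.6))
T=np.array([.4777,.2713])
p=T+ -.034*np.array([c,s])+.002*np.array([-s,c]); print(p); plan((*p,.32),-10.6)
for n in ('side','top'): snap(n,n+'4')"
```

```text
t 4.4 tcp [0.4662 0.008  0.3138] jawyaw 1.51 tilt 0.66 F [-0.43 -0.53 -1.51] T [ 0.019 -0.009  0.002] op 0.268 q [-0.201 -0.252  1.974 -0.     1.409 -0.227]
[0.4446481  0.27952022]
turn [-0.0114  0.2113  0.0017] deg 12.1 shift [-0.272  -0.0072 -0.0143] rows>= 6.5
```

View pics/side4.png

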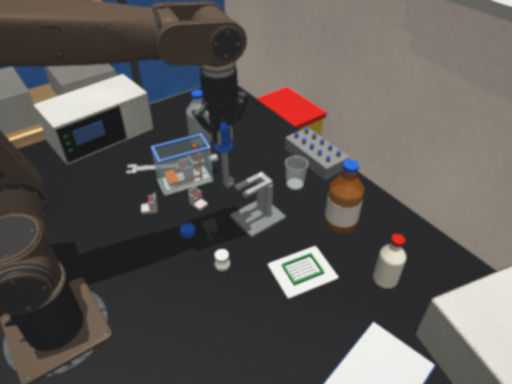

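Request:
jog_arm(deltas=[[[0, 0.03, 0], [-0.03, -0.007, -0.002], 0], [[0, 0.06, 0], [-0.065, -0.007, -0.004], 0], [[0, 0.09, 0], [-0.1, -0.007, -0.006], 0], [[0, 0.12, 0], [-0.135, -0.007, -0.008], 0], [[0, 0.15, 0], [-0.17, -0.007, -0.01], 0], [[0, 0.18, 0], [-0.205, -0.007, -0.012], 0], [[0, 0.211, 0], [-0.24, -0.007, -0.014], 0], [[0, 0.211, 0], [-0.265, -0.007, -0.014], 0], [[0, 0.211, 0], [-0.272, -0.007, -0.014], 0], [[0, 0.211, 0], [-0.272, -0.007, -0.014], 0]])

```text
time: 5.33
eef_pos: [0.4413, 0.2809, 0.3111]
tcp_rot: [-0.454, 0.543, -0.543, 0.451]
contact_force: [1.1, -0.9, -0.7]
opening: 0.272
```

```bash
python3 -c "
from go import *
for n in ('side','top'):
    d=snap(n,n+'5'); u,v=map(int,proj(d,[.475,.27,.13])); print(u,v); cv2.imwrite(f'pics/{n}5c.png',cv2.resize(d['pixels'][max(v-70,0):v+60,u-70:u+70],None,fx=5,fy=5,interpolation=cv2.INTER_CUBIC))
info(); c,s=np.cos(np.radians(-10.6)),np.sin(np.radians(-10.6))
T=np.array([.4777,.2713])
p=T+ -.034*np.array([c,s])+.002*np.array([-s,c]); print(p); plan((*p,.32),-10.6)
"
```

```text
180 147
169 215
t 5.43 tcp [0.4421 0.2791 0.3123] jawyaw -10.57 tilt 0.2 F [ 0.52  0.18 -1.14] T [-0.016  0.014  0.011] op 0.268 q [ 0.37  -0.105  1.85  -0.002  1.4    0.555]
[0.4446481  0.27952022]
turn [0.0016 0.0005 0.0032] deg 0.2 shift [-0.0008 -0.0077  0.0024] rows>= 0.2
```

View pics/side5c.png

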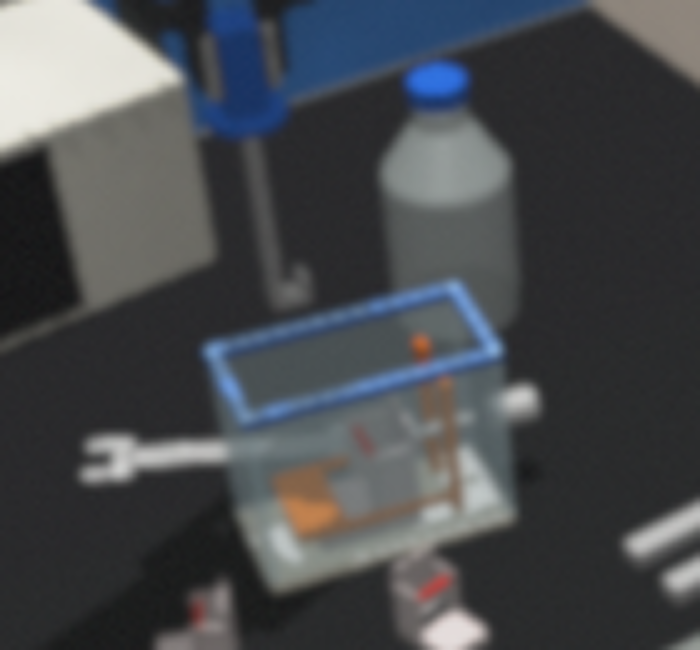

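View pics/top5c.png

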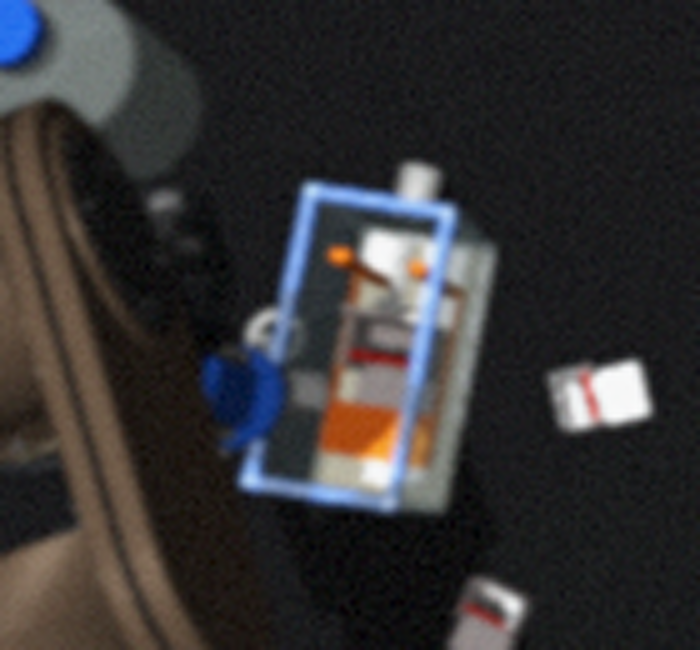

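```bash
cat > tri.py <<'E'
from go import *
s=load('side5');t=load('top5'); c,sn=np.cos(np.radians(-10.6)),np.sin(np.radians(-10.6)); A=np.array([[c,sn],[-sn,c]]); T=np.array([.4777,.2713])
def tk(p): return (A@(p[:2]-T)).round(4)
for n,d in(('top',t),('side',s)):
    I=d['pixels'].astype(int);B,G,Rr=I[...,0],I[...,1],I[...,2];C=cloud(d)
    inb=(abs(C[...,0]-.478)<.1)&(abs(C[...,1]-.271)<.07)
    red=inb&(Rr-G>50)&(abs(G-B)<35)
    k,l,stt,ce=cv2.connectedComponentsWithStats(red.astype(np.uint8))
    for i in range(1,k):
        if stt[i,4]>4: print(n,'red',ce[i].round(1),stt[i,4],tk(ray(d,*ce[i],.059)))
    org=inb&(Rr-B>60)&(Rr-G>30)&(G-B>12)
    k,l,stt,ce=cv2.connectedComponentsWithStats(org.astype(np.uint8))
    for i in range(1,k):
        if stt[i,4]>4:
            m=l==i; print(n,'orange',ce[i].round(1),stt[i],'z=.107',tk(ray(d,*ce[i],.107)))
            if n=='top' and stt[i,4]>40:
                v,u=np.where(m); P=np.array([tk(ray(d,a,b,.03)) for a,b in zip(u,v)]); print('plate x range',P[:,0].min(),P[:,0].max(),P[:,1].min(),P[:,1].max(), np.percentile(P[:,0],[2,98]))
E
python3 tri.py
```

```text
top red [174.  216.1] 23 [0.0011 0.0035]
top red [173. 226.] 5 [-0.0257  0.0007]
top red [177.9 229.1] 7 [-0.0319 -0.0139]
top orange [167.9 197.6] [164 194   9  11  37] z=.107 [0.0429 0.0168]
top orange [182.  198.2] [181 197   3   4  10] z=.107 [ 0.0473 -0.0194]
top orange [170.1 230.2] [163 219  16  18 168] z=.107 [-0.0387 -0.0057]
plate x range -0.0536 -0.0088 -0.0087 0.0328 [-0.0527  -0.01717]
top orange [183.  233.2] [181 229   5   9  29] z=.107 [-0.041  -0.0396]
side orange [193.9 145.6] [193 144   3   4  11] z=.107 [0.045  0.0202]
side orange [171.6 178.9] [167 175  11   9  69] z=.107 [-0.0606 -0.0975]
```

Request:
jog_arm(deltas=[[[0.0016, 0, 0.003], [-0.001, 0.0, 0.0024], 0], [[0.0016, 0, 0.003], [-0.0012, 0.02, 0.0024], 0], [[0.0016, 0, 0.003], [-0.0012, 0.045, 0.0024], 0], [[0.0016, 0, 0.003], [-0.0012, 0.07, 0.0024], 0], [[0.0016, 0, 0.003], [-0.0012, 0.09, 0.0024], 0], [[0.0016, 0, 0.003], [-0.0012, 0.105, 0.0024], 0], [[0.0016, 0, 0.003], [-0.0012, 0.112, 0.0024], 0], [[0.0016, 0, 0.003], [-0.0012, 0.112, 0.0024], 0]])

```text
time: 6.1
eef_pos: [0.4436, 0.2779, 0.198]
tcp_rot: [-0.453, 0.545, -0.544, 0.45]
contact_force: [0.3, -0.3, -2.2]
opening: 0.271
```

```bash
python3 -c "
from go import *
for n in ('side','top'):
    d=snap(n,n+'6'); u,v=map(int,proj(d,[.475,.27,.13])); cv2.imwrite(f'pics/{n}6c.png',cv2.resize(d['pixels'][max(v-70,0):v+60,u-70:u+70],None,fx=5,fy=5,interpolation=cv2.INTER_CUBIC))
info(); c,s=np.cos(np.radians(-10.6)),np.sin(np.radians(-10.6))
T=np.array([.4777,.2713])
p=T+ -.034*np.array([c,s])+.0025*np.array([-s,c]); print(p); plan((*p,.173),-10.6)
"
```

```text
t 6.2 tcp [0.4451 0.2789 0.201 ] jawyaw -10.64 tilt 0.05 F [-0.46 -0.36 -1.43] T [ 0.022  0.012 -0.01 ] op 0.269 q [ 0.367 -0.018  1.972 -0.     1.187  0.553]
[0.44474008 0.28001168]
turn [-0.0009 -0.0008 -0.0003] deg 0.1 shift [-0.001   0.028  -0.0006] rows>= 0.7
```

View pics/side6c.png

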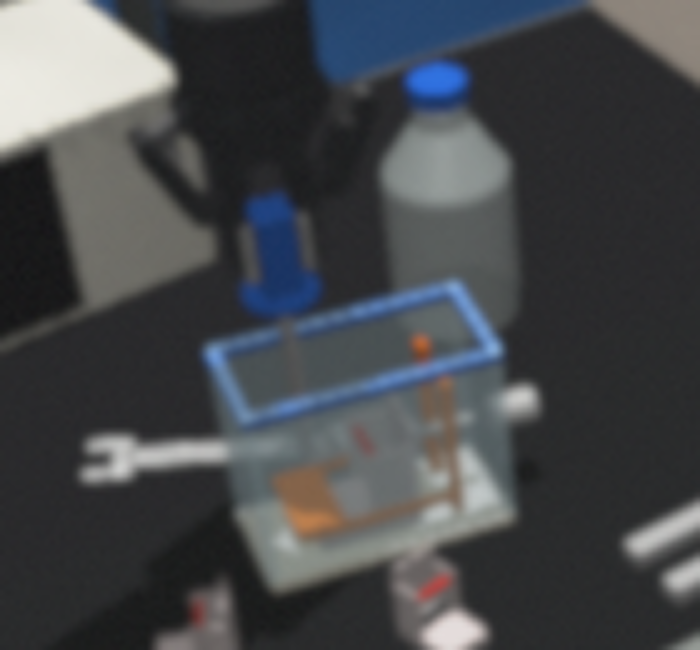

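Request:
jog_arm(deltas=[[[0, 0, 0], [-0.001, 0.006, -0.0006], 0], [[0, 0, 0], [-0.001, 0.013, -0.0006], 0], [[0, 0, 0], [-0.001, 0.019, -0.0006], 0], [[0, 0, 0], [-0.001, 0.025, -0.0006], 0], [[0, 0, 0], [-0.001, 0.028, -0.0006], 0], [[0, 0, 0], [-0.001, 0.028, -0.0006], 0], [[0, 0, 0], [-0.001, 0.028, -0.0006], 0]])

```text
time: 6.78
eef_pos: [0.4446, 0.28, 0.1726]
tcp_rot: [0.451, -0.544, 0.544, -0.452]
contact_force: [0.8, 0.7, -1.4]
opening: 0.267
```

```bash
cat >> go.py <<'E'
YT=-10.6; c_,s_=np.cos(np.radians(YT)),np.sin(np.radians(YT)); T0=np.array([.4777,.2713])
def tankplan(x,y,zrod):  # target of rod origin in tank xy & rod origin world z
    p=T0+x*np.array([c_,s_])+y*np.array([-s_,c_]); plan((*p,zrod+.018),YT)
def tinfo():
    s=info(); e=s['eef_pos'][:2]-T0; F=s['contact_force']
    print('rod in tank x,y,z mm',round(1e3*(e[0]*c_+e[1]*s_),1),round(1e3*(-e[0]*s_+e[1]*c_),1),round(1e3*(s['eef_pos'][2]-.018),1),'Fx,y,z tank',round(F[0]*c_+F[1]*s_,2),round(-F[0]*s_+F[1]*c_,2),round(F[2],2))
E
python3 -c "
from go import *
tinfo(); tankplan(-.012,.0025,.155)
"
```

```text
t 6.78 tcp [0.4446 0.28   0.1726] jawyaw -10.64 tilt 0.02 F [ 0.8   0.69 -1.36] T [-0.063  0.007  0.025] op 0.267 q [ 0.369  0.013  1.995 -0.     1.133  0.555]
rod in tank x,y,z mm -34.2 2.5 154.6 Fx,y,z tank 0.66 0.83 -1.36
turn [-0.0003 -0.0007  0.0001] deg 0.0 shift [-0.     -0.0004  0.0222] rows>= 0.5
```

Request:
jog_arm(deltas=[[[0, 0, 0], [0, 0, 0.005], 0], [[0, 0, 0], [0, 0, 0.01], 0], [[0, 0, 0], [0, 0, 0.015], 0], [[0, 0, 0], [0, 0, 0.02], 0], [[0, 0, 0], [0, 0, 0.024], 0], [[0, 0, 0], [0, 0, 0.024], 0], [[0, 0, 0], [0, 0, 0.024], 0]])

```text
time: 7.37
eef_pos: [0.4685, 0.2755, 0.1726]
tcp_rot: [0.451, -0.544, 0.544, -0.451]
contact_force: [-0.2, 0.8, -2.2]
opening: 0.268
```

```bash
python3 -c "
from go import *
tinfo()
for n in ('side','top'):
    d=snap(n,n+'7'); u,v=map(int,proj(d,[.475,.27,.08])); cv2.imwrite(f'pics/{n}7c.png',cv2.resize(d['pixels'][max(v-40,0):v+40,u-45:u+45],None,fx=7,fy=7,interpolation=cv2.INTER_CUBIC))
tinfo()
"
```

```text
t 7.37 tcp [0.4685 0.2755 0.1726] jawyaw -10.66 tilt 0.01 F [-0.24  0.76 -2.21] T [-0.038 -0.004  0.019] op 0.268 q [ 0.345  0.054  1.953 -0.     1.134  0.531]
rod in tank x,y,z mm -9.8 2.4 154.6 Fx,y,z tank -0.38 0.7 -2.21
t 7.47 tcp [0.468  0.2756 0.1725] jawyaw -10.64 tilt 0.02 F [ 0.98 -0.42 -1.45] T [ 0.037  0.038 -0.019] op 0.269 q [ 0.345  0.054  1.954 -0.     1.134  0.531]
rod in tank x,y,z mm -10.3 2.4 154.5 Fx,y,z tank 1.04 -0.24 -1.45
```

View pics/side7c.png

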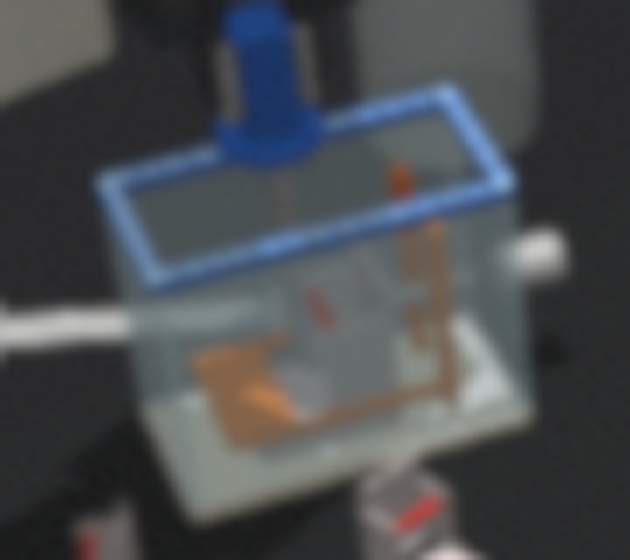

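Request:
jog_arm(deltas=[[[0, 0, 0], [0, 0, 0.002], 0], [[0, 0, 0], [0, 0, 0.004], 0], [[0, 0, 0], [0, 0, 0.006], 0], [[0, 0, 0], [0, 0, 0.008], 0], [[0, 0, 0], [0, 0, 0.01], 0], [[0, 0, 0], [0, 0, 0.01], 0], [[0, 0, 0], [0, 0, 0.01], 0]])

```text
time: 8.05
eef_pos: [0.4779, 0.2737, 0.1725]
tcp_rot: [-0.452, 0.544, -0.544, 0.451]
contact_force: [-0.6, -0.3, -0.7]
opening: 0.267
```

```bash
cat >> go.py <<'E'
def avg(n=4):
    L=[];X=[]
    for i in range(n):
        d=ctrl.read_camera('side'); s=ctrl.get_state(); F=s['contact_force']; L.append([F[0]*c_+F[1]*s_,-F[0]*s_+F[1]*c_,F[2]]); e=s['eef_pos'][:2]-T0; X.append(1e3*(e[0]*c_+e[1]*s_)); 
    print('t',round(s['time'],2),'avgF',np.mean(L,0).round(2),'std',np.std(L,0).round(2),'x',np.mean(X).round(2),'zrod',round(s['eef_pos'][2]*1e3-18,1),'T',s['wrist_torque'].round(3)); return d
E
python3 -c "
from go import *
tinfo()
avg(4)
"
```

```text
t 8.05 tcp [0.4779 0.2737 0.1725] jawyaw -10.65 tilt 0.03 F [-0.56 -0.33 -0.74] T [0.081 0.274 0.012] op 0.267 q [ 0.336  0.071  1.936 -0.     1.135  0.522]
rod in tank x,y,z mm -0.3 2.4 154.5 Fx,y,z tank -0.5 -0.42 -0.74
t 8.25 avgF [-1.07 -0.09 -1.02] std [0.23 0.1  0.49] x -0.3 zrod 154.5 T [ 0.035  0.234 -0.004]
```

Request:
jog_arm(deltas=[[[0, 0, 0], [0, 0, 0.002], 0], [[0, 0, 0], [0, 0, 0.004], 0], [[0, 0, 0], [0, 0, 0.006], 0], [[0, 0, 0], [0, 0, 0.006], 0], [[0, 0, 0], [0, 0, 0.006], 0]])

```text
time: 8.67
eef_pos: [0.4839, 0.2726, 0.1724]
tcp_rot: [0.452, -0.544, 0.544, -0.451]
contact_force: [-2.0, 0.3, -0.5]
opening: 0.27
```

```bash
python3 -c "
from go import *
avg(3)
"
```

```text
t 8.82 avgF [-1.55 -0.23 -1.61] std [0.22 0.07 0.35] x 5.8 zrod 154.4 T [0.105 0.397 0.001]
```

Travel ≈ 12 mm, still the spring's slope. Smaller steps now.

Request:
jog_arm(deltas=[[[0, 0, 0], [0, 0, 0.001], 0], [[0, 0, 0], [0, 0, 0.002], 0], [[0, 0, 0], [0, 0, 0.003], 0], [[0, 0, 0], [0, 0, 0.003], 0], [[0, 0, 0], [0, 0, 0.003], 0]])

```text
time: 9.23
eef_pos: [0.4868, 0.272, 0.1724]
tcp_rot: [0.452, -0.544, 0.544, -0.451]
contact_force: [-2.2, 1.4, -0.7]
opening: 0.272
```

```bash
python3 -c "
from go import *
avg(3)
"
```

```text
t 9.38 avgF [-1.84 -0.34 -0.66] std [0.6  0.64 0.4 ] x 8.81 zrod 154.4 T [0.126 0.581 0.059]
```

Request:
jog_arm(deltas=[[[0, 0, 0], [0, 0, 0.001], 0], [[0, 0, 0], [0, 0, 0.002], 0], [[0, 0, 0], [0, 0, 0.003], 0], [[0, 0, 0], [0, 0, 0.003], 0], [[0, 0, 0], [0, 0, 0.003], 0]])

```text
time: 9.8
eef_pos: [0.4899, 0.2714, 0.1724]
tcp_rot: [0.451, -0.544, 0.544, -0.452]
contact_force: [-2.5, 0.8, 0.1]
opening: 0.272
```

```bash
python3 -c "
from go import *
avg(3)
"
```

```text
t 9.95 avgF [-2.49 -0.35 -0.2 ] std [0.23 0.22 0.2 ] x 11.92 zrod 154.4 T [ 0.108  0.732 -0.004]
```

Request:
jog_arm(deltas=[[[0, 0, 0], [0, 0, 0.001], 0], [[0, 0, 0], [0, 0, 0.002], 0], [[0, 0, 0], [0, 0, 0.002], 0], [[0, 0, 0], [0, 0, 0.002], 0]])

```text
time: 10.28
eef_pos: [0.4918, 0.271, 0.1724]
tcp_rot: [0.451, -0.544, 0.544, -0.452]
contact_force: [-2.3, 0.1, -0.1]
opening: 0.267
```

```bash
python3 -c "
from go import *
d=avg(4); tinfo()
for n in ('side','top'):
    d=snap(n,n+'8'); u,v=map(int,proj(d,[.475,.27,.08])); cv2.imwrite(f'pics/{n}8c.png',cv2.resize(d['pixels'][max(v-40,0):v+40,u-45:u+45],None,fx=7,fy=7,interpolation=cv2.INTER_CUBIC))
"
```

```text
t 10.48 avgF [-2.68 -0.05 -0.18] std [0.55 0.52 0.24] x 13.93 zrod 154.4 T [0.131 0.778 0.   ]
t 10.48 tcp [0.4918 0.271  0.1724] jawyaw -10.63 tilt 0.05 F [-2.86  0.28 -0.13] T [0.131 0.778 0.   ] op 0.268 q [ 3.230e-01  9.400e-02  1.911e+00 -1.000e-03  1.136e+00  5.090e-01]
rod in tank x,y,z mm 13.9 2.4 154.4 Fx,y,z tank -2.86 -0.25 -0.13
```

View pics/side8c.png

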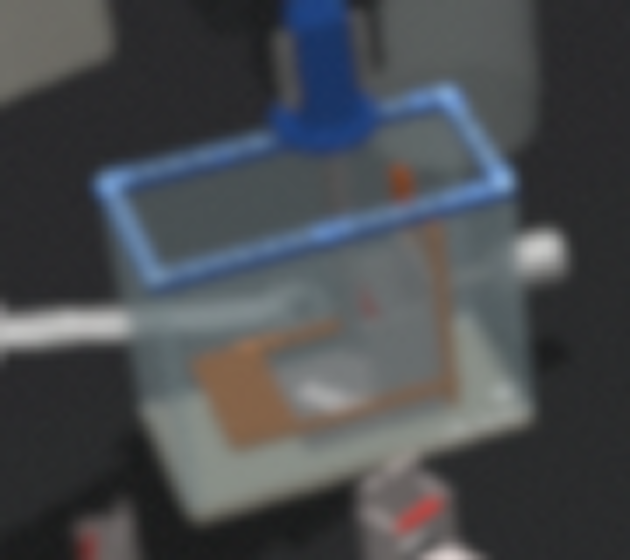

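View pics/top8c.png

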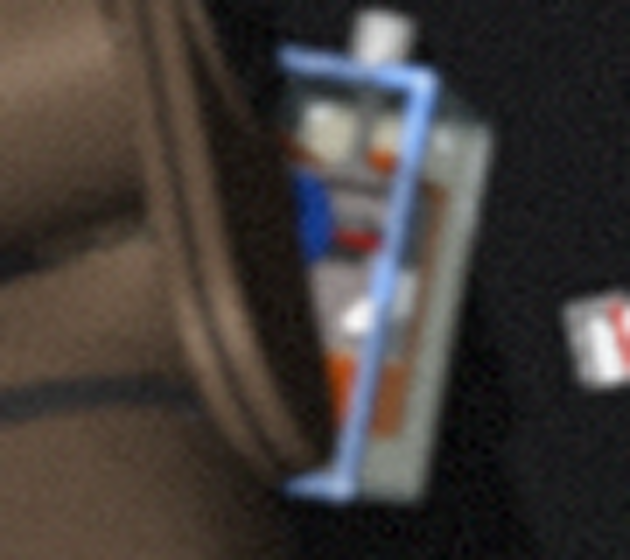

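Request:
jog_arm(deltas=[[[0, 0, 0], [0, 0, 0.001], 0], [[0, 0, 0], [0, 0, 0.0015], 0], [[0, 0, 0], [0, 0, 0.0015], 0]])

```text
time: 10.83
eef_pos: [0.4929, 0.2708, 0.1723]
tcp_rot: [-0.452, 0.544, -0.544, 0.451]
contact_force: [-4.8, 0.4, 0.1]
opening: 0.269
```

```bash
python3 -c "
from go import *
d=avg(3)"
```

```text
t 10.98 avgF [-4.58 -0.02  1.09] std [0.25 0.59 0.41] x 14.97 zrod 154.4 T [0.235 1.387 0.007]
```

Request:
jog_arm(deltas=[[[0, 0, 0], [0, 0, 0.001], 0], [[0, 0, 0], [0, 0, 0.0015], 0], [[0, 0, 0], [0, 0, 0.0015], 0]])

```text
time: 11.23
eef_pos: [0.4934, 0.2708, 0.1724]
tcp_rot: [-0.452, 0.545, -0.543, 0.45]
contact_force: [-5.7, 0.8, 1.7]
opening: 0.272
```

```bash
python3 -c "
from go import *
d=avg(3)"
```

```text
t 11.38 avgF [-6.87 -0.12  3.11] std [0.54 0.59 0.67] x 15.5 zrod 154.3 T [ 0.297  1.7   -0.02 ]
```

Request:
jog_arm(deltas=[[[0, 0, 0], [0, -0.003, 0.0004], 0], [[0, 0, 0], [0, -0.006, 0.0004], 0], [[0, 0, 0], [0, -0.009, 0.0004], 0], [[0, 0, 0], [0, -0.011, 0.0004], 0], [[0, 0, 0], [0, -0.011, 0.0004], 0]])

```text
time: 11.8
eef_pos: [0.4934, 0.2706, 0.1833]
tcp_rot: [-0.453, 0.545, -0.543, 0.45]
contact_force: [-4.5, 0.4, -2.3]
opening: 0.271
```

```bash
python3 -c "
from go import *
d=avg(3);tinfo()"
```

```text
t 11.95 avgF [-4.96 -1.15 -2.54] std [0.3  0.86 0.69] x 15.55 zrod 165.3 T [0.131 1.494 0.024]
t 11.95 tcp [0.4934 0.2706 0.1833] jawyaw -10.64 tilt 0.28 F [-4.9  -1.44 -2.72] T [0.131 1.494 0.024] op 0.27 q [3.210e-01 8.800e-02 1.897e+00 1.000e-03 1.162e+00 5.060e-01]
rod in tank x,y,z mm 15.6 2.2 165.3 Fx,y,z tank -4.55 -2.32 -2.72
```

Request:
jog_arm(deltas=[[[0, 0, 0], [0, -0.002, 0.0004], 0], [[0, 0, 0], [0, -0.004, 0.0004], 0], [[0, 0, 0], [0, -0.006, 0.0004], 0], [[0, 0, 0], [0, -0.008, 0.0004], 0], [[0, 0, 0], [0, -0.008, 0.0004], 0]])

```text
time: 12.37
eef_pos: [0.4935, 0.2705, 0.1911]
tcp_rot: [-0.453, 0.545, -0.543, 0.45]
contact_force: [-3.8, 1.3, -5.6]
opening: 0.267
```

```bash
python3 -c "
from go import *
d=avg(3);tinfo()
for n in ('side','top'):
    d=snap(n,n+'9'); u,v=map(int,proj(d,[.475,.27,.08])); cv2.imwrite(f'pics/{n}9c.png',cv2.resize(d['pixels'][max(v-40,0):v+40,u-45:u+45],None,fx=7,fy=7,interpolation=cv2.INTER_CUBIC))
"
```

```text
t 12.52 avgF [-4.79 -0.65 -5.47] std [0.22 0.3  0.47] x 15.69 zrod 173.1 T [0.229 1.467 0.008]
t 12.52 tcp [0.4935 0.2705 0.1911] jawyaw -10.64 tilt 0.33 F [-5.08  0.54 -6.05] T [0.229 1.467 0.008] op 0.268 q [3.210e-01 8.000e-02 1.890e+00 1.000e-03 1.177e+00 5.060e-01]
rod in tank x,y,z mm 15.7 2.2 173.1 Fx,y,z tank -5.09 -0.41 -6.05
```

View pics/side9c.png

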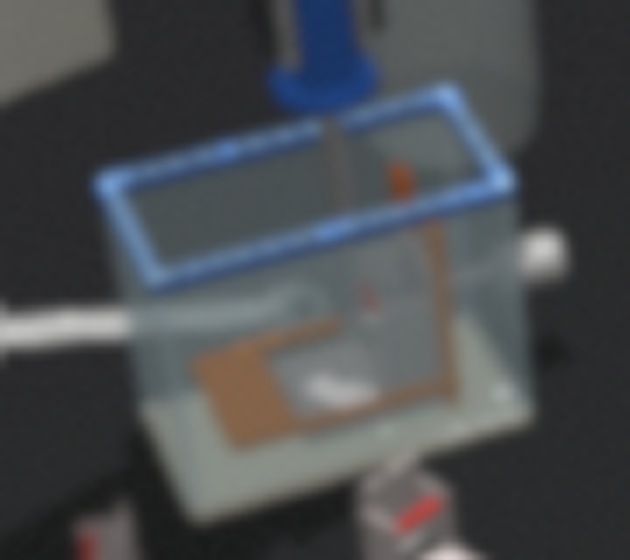

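Request:
jog_arm(deltas=[[[0, 0, 0], [0, -0.001, 0.0003], 0], [[0, 0, 0], [0, -0.002, 0.0003], 0], [[0, 0, 0], [0, -0.003, 0.0003], 0], [[0, 0, 0], [0, -0.003, 0.0003], 0]])

```text
time: 12.95
eef_pos: [0.4936, 0.2705, 0.194]
tcp_rot: [-0.453, 0.546, -0.543, 0.45]
contact_force: [-5.8, 0.8, -6.8]
opening: 0.269
```

```bash
python3 -c "
from go import *
d=avg(3);tinfo()"
```

```text
t 13.1 avgF [-5.11 -0.31 -6.75] std [0.1  0.39 0.43] x 15.81 zrod 176.0 T [0.311 1.518 0.011]
t 13.1 tcp [0.4936 0.2705 0.194 ] jawyaw -10.65 tilt 0.37 F [-5.11  0.72 -6.2 ] T [0.311 1.518 0.011] op 0.267 q [3.200e-01 7.800e-02 1.887e+00 1.000e-03 1.183e+00 5.060e-01]
rod in tank x,y,z mm 15.8 2.1 176.0 Fx,y,z tank -5.15 -0.23 -6.2
```

Request:
jog_arm(deltas=[[[0, 0, 0], [0, -0.001, 0.0001], 0], [[0, 0, 0], [0, -0.002, 0.0001], 0], [[0, 0, 0], [0, -0.003, 0.0001], 0], [[0, 0, 0], [0, -0.004, 0.0001], 0], [[0, 0, 0], [0, -0.004, 0.0001], 0]])

```text
time: 13.52
eef_pos: [0.4937, 0.2705, 0.1982]
tcp_rot: [-0.453, 0.546, -0.543, 0.449]
contact_force: [-5.0, 1.8, -6.2]
opening: 0.272
```

```bash
python3 -c "
from go import *
d=avg(3);tinfo()
for n in ('side','top'):
    d=snap(n,n+'10'); u,v=map(int,proj(d,[.475,.27,.08])); cv2.imwrite(f'pics/{n}10c.png',cv2.resize(d['pixels'][max(v-40,0):v+40,u-45:u+45],None,fx=7,fy=7,interpolation=cv2.INTER_CUBIC))
"
```

```text
t 13.67 avgF [-4.69 -0.3  -6.3 ] std [0.35 0.48 0.11] x 15.84 zrod 180.2 T [0.293 1.525 0.007]
t 13.67 tcp [0.4937 0.2705 0.1982] jawyaw -10.64 tilt 0.38 F [-4.26  0.13 -6.3 ] T [0.293 1.525 0.007] op 0.273 q [0.32  0.074 1.883 0.002 1.191 0.505]
rod in tank x,y,z mm 15.8 2.1 180.2 Fx,y,z tank -4.21 -0.65 -6.3
```

View pics/side10c.png

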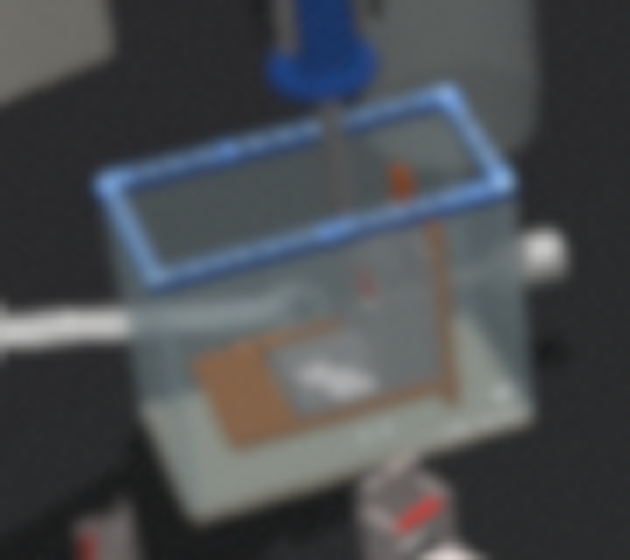

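Request:
jog_arm(deltas=[[[0, 0, 0], [0, -0.002, 0.0], 0], [[0, 0, 0], [0, -0.004, 0.0], 0], [[0, 0, 0], [0, -0.006, 0.0], 0], [[0, 0, 0], [0, -0.008, 0.0], 0], [[0, 0, 0], [0, -0.01, 0.0], 0], [[0, 0, 0], [0, -0.01, 0.0], 0]])

```text
time: 14.27
eef_pos: [0.4935, 0.2706, 0.2088]
tcp_rot: [-0.454, 0.546, -0.543, 0.449]
contact_force: [-5.5, 0.9, -5.9]
opening: 0.269
```

```bash
python3 -c "
from go import *
d=avg(3);tinfo()
"
```

```text
t 14.42 avgF [-5.94  0.25 -6.49] std [0.4  0.2  0.07] x 15.77 zrod 190.6 T [ 0.283  1.653 -0.067]
t 14.42 tcp [0.4936 0.2705 0.2086] jawyaw -10.64 tilt 0.4 F [-5.58  1.09 -6.53] T [ 0.283  1.653 -0.067] op 0.268 q [0.32  0.064 1.873 0.002 1.211 0.506]
rod in tank x,y,z mm 15.8 2.2 190.6 Fx,y,z tank -5.68 0.04 -6.53
```

Request:
jog_arm(deltas=[[[0, 0, 0], [0, -0.002, 0.0], 0], [[0, 0, 0], [0, -0.004, 0.0], 0], [[0, 0, 0], [0, -0.006, 0.0], 0], [[0, 0, 0], [0, -0.008, 0.0], 0], [[0, 0, 0], [0, -0.01, 0.0], 0], [[0, 0, 0], [0, -0.012, 0.0], 0], [[0, 0, 0], [0, -0.012, 0.0], 0]])

```text
time: 15.0
eef_pos: [0.493, 0.2708, 0.2211]
tcp_rot: [-0.454, 0.546, -0.542, 0.449]
contact_force: [-6.5, 0.2, -6.6]
opening: 0.268
```

```bash
python3 -c "
from go import *
d=avg(3);tinfo()
for n in ('side','top'):
    d=snap(n,n+'11'); u,v=map(int,proj(d,[.475,.27,.1])); cv2.imwrite(f'pics/{n}11c.png',cv2.resize(d['pixels'][max(v-45,0):v+45,u-45:u+45],None,fx=6.5,fy=6.5,interpolation=cv2.INTER_CUBIC))
"
```

```text
t 15.15 avgF [-6.09  0.24 -5.84] std [0.17 0.34 0.54] x 15.14 zrod 203.0 T [0.315 1.959 0.029]
t 15.15 tcp [0.493  0.2707 0.221 ] jawyaw -10.65 tilt 0.51 F [-6.19  1.14 -5.15] T [0.315 1.959 0.029] op 0.271 q [0.321 0.053 1.862 0.003 1.236 0.506]
rod in tank x,y,z mm 15.2 2.2 203.0 Fx,y,z tank -6.3 -0.02 -5.15
```

View pics/side11c.png

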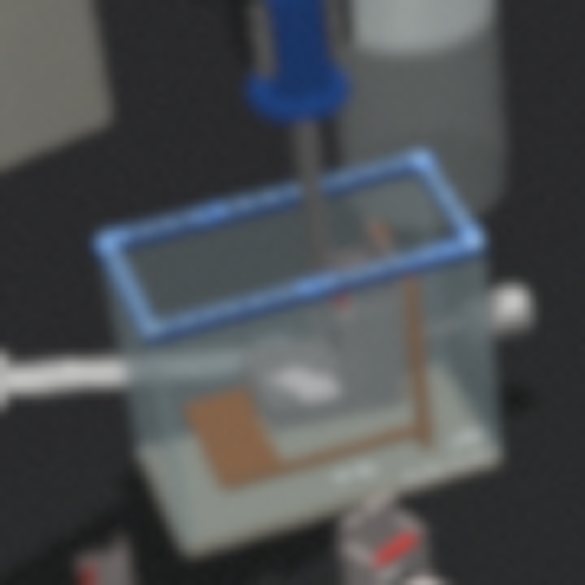

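Request:
jog_arm(deltas=[[[0, 0, 0], [0, -0.001, -0.001], 0], [[0, 0, 0], [0, -0.002, -0.002], 0], [[0, 0, 0], [0, -0.003, -0.003], 0], [[0, 0, 0], [0, -0.004, -0.004], 0], [[0, 0, 0], [0, -0.005, -0.005], 0], [[0, 0, 0], [0, -0.006, -0.006], 0], [[0, 0, 0], [0, -0.006, -0.006], 0]])

```text
time: 15.83
eef_pos: [0.4885, 0.272, 0.2286]
tcp_rot: [-0.453, 0.545, -0.543, 0.45]
contact_force: [0.2, 0.5, -3.8]
opening: 0.273
```

```bash
python3 -c "
from go import *
d=avg(3);tinfo()
"
```

```text
t 15.98 avgF [-0.9   0.55 -3.32] std [0.48 0.35 0.21] x 10.04 zrod 209.6 T [0.047 0.093 0.005]
t 15.98 tcp [0.4878 0.2719 0.2276] jawyaw -10.65 tilt 0.4 F [-0.55  0.32 -3.25] T [0.047 0.093 0.005] op 0.272 q [0.326 0.037 1.866 0.002 1.245 0.511]
rod in tank x,y,z mm 9.9 2.4 209.6 Fx,y,z tank -0.6 0.21 -3.25
```

Request:
jog_arm(deltas=[[[0, 0, 0], [0, -0.002, -0.002], 0], [[0, 0, 0], [0, -0.005, -0.004], 0], [[0, 0, 0], [0, -0.009, -0.006], 0], [[0, 0, 0], [0, -0.014, -0.008], 0], [[0, 0, 0], [0, -0.02, -0.01], 0], [[0, 0, 0], [0, -0.026, -0.01], 0], [[0, 0, 0], [0, -0.032, -0.01], 0], [[0, 0, 0], [0, -0.037, -0.01], 0], [[0, 0, 0], [0, -0.04, -0.01], 0], [[0, 0, 0], [0, -0.04, -0.01], 0]])

```text
time: 16.82
eef_pos: [0.4788, 0.2739, 0.269]
tcp_rot: [-0.453, 0.546, -0.543, 0.45]
contact_force: [1.0, -0.4, -3.3]
opening: 0.27
```

```bash
python3 -c "
from go import *
d=avg(3);tinfo()
for n in ('side',):
    d=snap(n,n+'12'); u,v=map(int,proj(d,[.475,.27,.12])); cv2.imwrite(f'pics/{n}12c.png',cv2.resize(d['pixels'][max(v-55,0):v+45,u-50:u+50],None,fx=6,fy=6,interpolation=cv2.INTER_CUBIC))
"
```

```text
t 16.97 avgF [-0.12  0.07 -4.39] std [0.52 0.4  0.74] x 0.2 zrod 249.3 T [-0.01  -0.045 -0.018]
t 16.97 tcp [0.4781 0.2736 0.2673] jawyaw -10.66 tilt 0.43 F [-0.52  0.37 -5.19] T [-0.01  -0.045 -0.018] op 0.274 q [ 0.334 -0.011  1.841  0.002  1.319  0.52 ]
rod in tank x,y,z mm -0.0 2.4 249.3 Fx,y,z tank -0.58 0.27 -5.19
```

View pics/side12c.png

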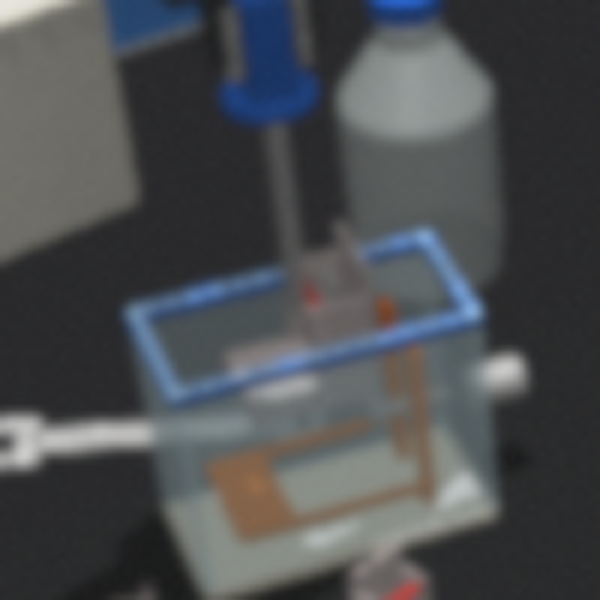

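Request:
jog_arm(deltas=[[[0, 0, 0], [0, -0.004, 0], 0], [[0, 0, 0], [0, -0.012, 0], 0], [[0, 0, 0], [0, -0.022, 0], 0], [[0, 0, 0], [0, -0.033, 0], 0], [[0, 0, 0], [0, -0.044, 0], 0], [[0, 0, 0], [0, -0.055, 0], 0], [[0, 0, 0], [0, -0.064, 0], 0], [[0, 0, 0], [0, -0.07, 0], 0], [[0, 0, 0], [0, -0.072, 0], 0], [[0, 0, 0], [0, -0.072, 0], 0]])

```text
time: 17.85
eef_pos: [0.4788, 0.2737, 0.34]
tcp_rot: [-0.453, 0.546, -0.543, 0.45]
contact_force: [-0.5, 0.4, -4.0]
opening: 0.271
```

```bash
python3 -c "
from go import *
d=avg(4);tinfo()
yt=-10.95;a=np.radians(yt);X=np.array([np.cos(a),np.sin(a)]);P=np.array([.5457,-.2043])
# bar at rod+8.5 ; foot at bar-8 -> rod origin at pocket -0.5mm
p=P-.0005*X; plan((*p,.34),yt)
for n in ('side','top'):
    d=snap(n,n+'13')
"
```

```text
t 18.05 avgF [-0.7  -0.24 -4.41] std [0.31 0.65 0.47] x 0.26 zrod 320.1 T [-0.015 -0.029  0.008]
t 18.05 tcp [0.4783 0.2735 0.3381] jawyaw -10.66 tilt 0.55 F [-0.99  0.78 -3.99] T [-0.015 -0.029  0.008] op 0.271 q [ 0.334 -0.047  1.75   0.002  1.449  0.52 ]
rod in tank x,y,z mm 0.2 2.3 320.1 Fx,y,z tank -1.12 0.59 -3.99
turn [0.0093 0.0051 0.0025] deg 0.6 shift [ 0.4571 -0.0022  0.1541] rows>= 11.6
```

View pics/side13.png

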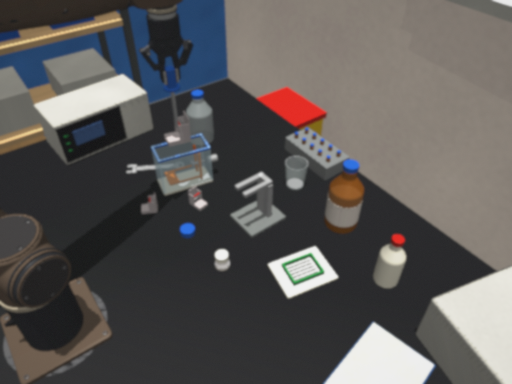

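Request:
jog_arm(deltas=[[[0.009, 0.005, 0], [0.0, -0.005, 0.0], 0], [[0.009, 0.005, 0], [0.0, -0.018, 0.0], 0], [[0.009, 0.005, 0], [0.004, -0.034, 0.001], 0], [[0.009, 0.005, 0], [0.015, -0.042, 0.005], 0], [[0.009, 0.005, 0], [0.03, -0.045, 0.01], 0], [[0.009, 0.005, 0], [0.047, -0.045, 0.016], 0], [[0.009, 0.005, 0], [0.065, -0.045, 0.022], 0], [[0.009, 0.005, 0], [0.083, -0.045, 0.028], 0], [[0.009, 0.005, 0], [0.1, -0.045, 0.034], 0], [[0.009, 0.005, 0], [0.117, -0.045, 0.039], 0]])

```text
time: 18.98
eef_pos: [0.4958, 0.1497, 0.3844]
tcp_rot: [0.45, -0.544, 0.547, -0.45]
contact_force: [-0.6, -0.3, -3.9]
opening: 0.266
```

```bash
python3 -c "
from go import *
tinfo()
yt=-10.95;a=np.radians(yt);X=np.array([np.cos(a),np.sin(a)]);P=np.array([.5457,-.2043])
p=P-.0005*X; plan((*p,.38),yt)
"
```

```text
t 18.98 tcp [0.4958 0.1497 0.3844] jawyaw -10.97 tilt 0.17 F [-0.63 -0.32 -3.9 ] T [-0.002  0.004  0.028] op 0.266 q [ 0.099 -0.143  1.757 -0.003  1.527  0.29 ]
rod in tank x,y,z mm 40.1 -116.2 366.4 Fx,y,z tank -0.56 -0.43 -3.9
turn [-0.0018 -0.0004  0.0025] deg 0.2 shift [0.338  0.0054 0.1159] rows>= 8.6
```

Request:
jog_arm(deltas=[[[0, 0, 0], [0.02, 0, 0.007], 0], [[0, 0, 0], [0.038, 0, 0.013], 0], [[0, 0, 0], [0.056, 0, 0.019], 0], [[0, 0, 0], [0.074, 0, 0.025], 0], [[0, 0, 0], [0.092, 0, 0.031], 0], [[0, 0, 0], [0.11, 0, 0.038], 0], [[0, 0, 0], [0.128, 0, 0.044], 0], [[0, 0, 0], [0.146, 0, 0.05], 0], [[0, 0, 0], [0.164, 0, 0.056], 0], [[0, 0, 0], [0.182, 0, 0.062], 0]])

```text
time: 19.82
eef_pos: [0.5219, -0.0424, 0.3861]
tcp_rot: [0.45, -0.544, 0.547, -0.45]
contact_force: [-0.5, 0.8, -4.0]
opening: 0.273
```

```bash
python3 -c "
from go import *
tinfo()
yt=-10.95;a=np.radians(yt);X=np.array([np.cos(a),np.sin(a)]);P=np.array([.5457,-.2043])
p=P-.0005*X; plan((*p,.30),yt)
"
```

```text
t 19.82 tcp [ 0.5219 -0.0424  0.3861] jawyaw -11.0 tilt 0.25 F [-0.48  0.82 -3.98] T [-0.009  0.01   0.015] op 0.273 q [-0.274 -0.132  1.743 -0.003  1.526 -0.082]
rod in tank x,y,z mm 101.1 -300.2 368.1 Fx,y,z tank -0.62 0.72 -3.98
turn [-0.0032 -0.0008  0.0031] deg 0.3 shift [0.1541 0.0868 0.0535] rows>= 4.4
```

Request:
jog_arm(deltas=[[[0, 0, 0], [0.02, 0, 0.007], 0], [[0, 0, 0], [0.04, 0, 0.014], 0], [[0, 0, 0], [0.06, 0.0, 0.021], 0], [[0, 0, 0], [0.08, 0.005, 0.028], 0], [[0, 0, 0], [0.1, 0.015, 0.035], 0], [[0, 0, 0], [0.118, 0.03, 0.041], 0], [[0, 0, 0], [0.134, 0.045, 0.046], 0], [[0, 0, 0], [0.146, 0.06, 0.051], 0], [[0, 0, 0], [0.152, 0.075, 0.053], 0], [[0, 0, 0], [0.154, 0.085, 0.0535], 0]])

```text
time: 20.65
eef_pos: [0.5446, -0.206, 0.3006]
tcp_rot: [0.45, -0.545, 0.547, -0.449]
contact_force: [0.4, 0.1, -4.1]
opening: 0.27
```

Request:
jog_arm(deltas=[[[0, 0, 0], [0, 0.003, 0], 0], [[0, 0, 0], [0, 0.003, 0], 0], [[0, 0, 0], [0, 0.003, 0], 0], [[0, 0, 0], [0, 0.003, 0], 0], [[0, 0, 0], [0, 0.003, 0], 0], [[0, 0, 0], [0, 0.003, 0], 0]])

```text
time: 21.15
eef_pos: [0.545, -0.2058, 0.2989]
tcp_rot: [0.45, -0.544, 0.548, -0.449]
contact_force: [0.4, 0.6, -3.1]
opening: 0.271
```

```bash
python3 -c "
from go import *
avg(4)
tinfo()
yt=-10.95;a=np.radians(yt);X=np.array([np.cos(a),np.sin(a)]);P=np.array([.5457,-.2043])
p=P-.0005*X; plan((*p,.20),yt)
for n in ('side','top'):
    d=snap(n,n+'14'); u,v=map(int,proj(d,[.545,-.204,.12])); cv2.imwrite(f'pics/{n}14c.png',cv2.resize(d['pixels'][max(v-55,0):v+55,u-50:u+50],None,fx=5.4,fy=5.4,interpolation=cv2.INTER_CUBIC))
"
```

```text
t 21.35 avgF [-0.38  0.02 -3.68] std [0.5  0.61 0.61] x 153.71 zrod 280.0 T [-0.029 -0.009  0.031]
t 21.35 tcp [ 0.5447 -0.2058  0.298 ] jawyaw -11.09 tilt 0.25 F [-0.28 -0.79 -3.63] T [-0.029 -0.009  0.031] op 0.27 q [-0.534  0.036  1.738 -0.003  1.364 -0.34 ]
rod in tank x,y,z mm 153.6 -456.7 280.0 Fx,y,z tank -0.13 -0.83 -3.63
turn [-0.0024 -0.0024  0.0037] deg 0.3 shift [-0.0021  0.098  -0.    ] rows>= 2.3
```

View pics/side14c.png

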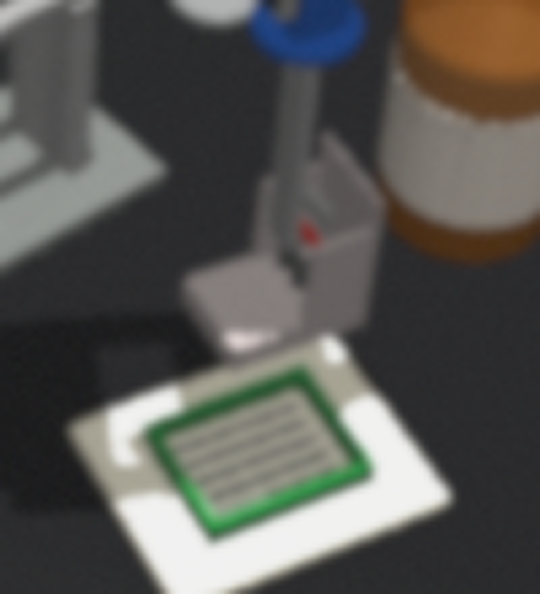

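View pics/top14c.png

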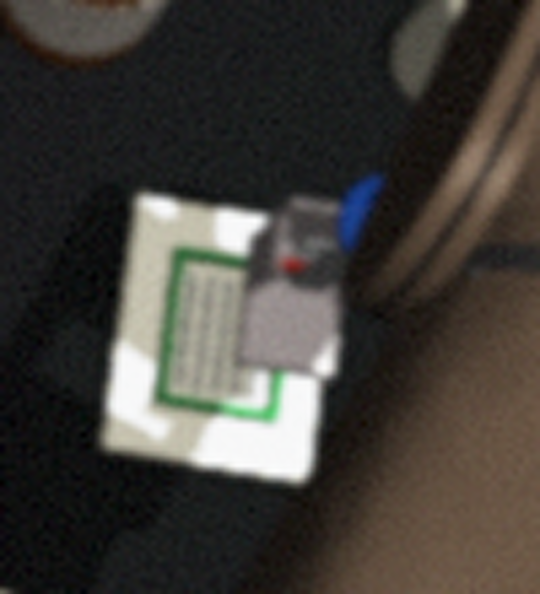

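```bash
cat > car.py <<'E'
from go import *
import sys
k=sys.argv[1]; zb=float(sys.argv[2])
yt=-10.95;a=np.radians(yt);A=np.array([[np.cos(a),np.sin(a)],[-np.sin(a),np.cos(a)]]);P0=np.array([.5457,-.2043])
for n in('top','side'):
    d=load(n+k);C=cloud(d);I=d['pixels'].astype(int);R_=I[...,2]
    m=(abs(C[...,2]-zb)<.006)&(np.hypot(C[...,0]-.545,C[...,1]+.204)<.07)&(R_>90)&(abs(I[...,0]-R_)<40)
    kk,l,s_t,ce=cv2.connectedComponentsWithStats(m.astype(np.uint8)); i=1+np.argmax(s_t[1:,4]); v,u=np.where(l==i)
    Q=np.array([A@(ray(d,x,y,zb)[:2]-P0) for x,y in zip(u,v)])*1000
    print(n,s_t[i],'z',np.median(C[l==i][:,2]).round(4),'x',np.percentile(Q[:,0],[0,2,98,100]).round(1),'y',np.percentile(Q[:,1],[0,2,98,100]).round(1), 'rect',[np.round(q,1).tolist() if not np.isscalar(q) else round(q,1) for q in cv2.minAreaRect(Q.astype(np.float32))])
E
python3 car.py 14 .132
```

```text
top [346 180  20  19 271] z 0.1312 x [-36.  -34.8   4.7   8.3] y [-25.4 -24.   19.1  20. ] rect [[-13.9, -2.5], [45.2, 44.3], 88.8]
side [290 230  32  21 323] z 0.1313 x [-37.6 -36.3  18.9  25.9] y [-30.1 -28.1  18.2  21.2] rect [[-6.3, -4.6], [63.4, 50.8], 1.5]
```

Request:
jog_arm(deltas=[[[0, -0.002, 0.002], [-0.001, 0.003, 0.001], 0], [[0, -0.002, 0.002], [-0.0015, 0.01, 0.002], 0], [[0, -0.002, 0.002], [-0.002, 0.02, 0.003], 0], [[0, -0.002, 0.002], [-0.0022, 0.032, 0.003], 0], [[0, -0.002, 0.002], [-0.0022, 0.044, 0.003], 0], [[0, -0.002, 0.002], [-0.0022, 0.056, 0.003], 0], [[0, -0.002, 0.002], [-0.0022, 0.066, 0.003], 0], [[0, -0.002, 0.002], [-0.0022, 0.073, 0.003], 0], [[0, -0.002, 0.002], [-0.0022, 0.076, 0.003], 0], [[0, -0.002, 0.002], [-0.0022, 0.077, 0.003], 0]])

```text
time: 22.28
eef_pos: [0.5478, -0.2045, 0.2197]
tcp_rot: [0.45, -0.545, 0.546, -0.45]
contact_force: [-0.1, -0.7, -3.4]
opening: 0.267
```

```bash
python3 -c "
from go import *
avg(6)
tinfo()
for n in ('side','top'):
    d=snap(n,n+'15'); u,v=map(int,proj(d,[.545,-.204,.06])); cv2.imwrite(f'pics/{n}15c.png',cv2.resize(d['pixels'][max(v-55,0):v+55,u-50:u+50],None,fx=5.4,fy=5.4,interpolation=cv2.INTER_CUBIC))
yt=-10.95;a=np.radians(yt);X=np.array([np.cos(a),np.sin(a)]);P=np.array([.5457,-.2043])
p=P+.0025*X; plan((*p,.188),yt)
"; python3 car.py 15 .055
```

```text
t 22.58 avgF [-0.1  -0.1  -3.48] std [0.37 0.72 0.34] x 157.13 zrod 203.7 T [-0.054  0.059  0.004]
t 22.58 tcp [ 0.5485 -0.2049  0.2217] jawyaw -10.98 tilt 0.25 F [ 0.44  0.91 -3.42] T [-0.054  0.059  0.004] op 0.267 q [-5.300e-01  9.700e-02  1.814e+00 -1.000e-03  1.227e+00 -3.380e-01]
rod in tank x,y,z mm 157.2 -455.0 203.7 Fx,y,z tank 0.27 0.97 -3.42
turn [-0.0032 -0.0006  0.002 ] deg 0.2 shift [-0.      0.0334 -0.0003] rows>= 0.8
top [339 183  17  18 219] z 0.0547 x [-31.7 -30.7   8.7  14.9] y [-23.3 -21.8  20.9  21.7] rect [[-8.2, -0.5], [46.5, 44.9], 1.4]
side [289 251  32  21 306] z 0.0548 x [-33.6 -32.4  27.3  32.7] y [-27.9 -26.6  19.8  21.3] rect [[-1.0, -3.3], [66.4, 48.8], 1.5]
```

View pics/side15c.png

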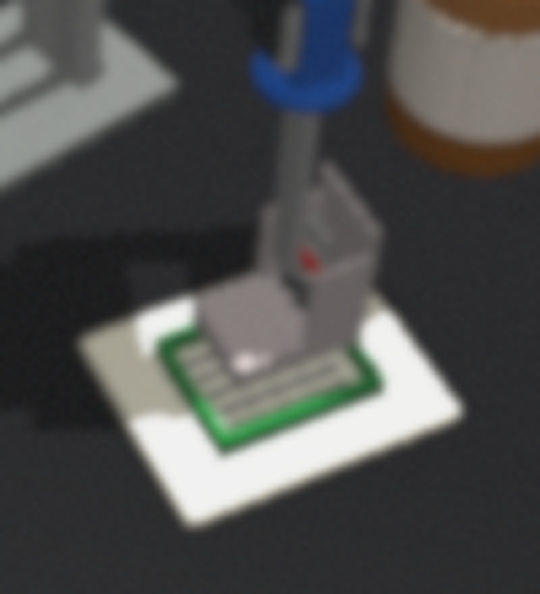

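View pics/top15c.png

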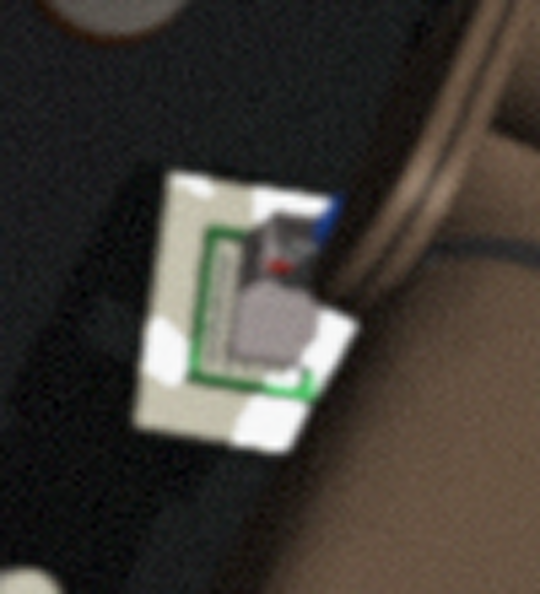

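Request:
jog_arm(deltas=[[[0, 0, 0], [0, 0.003, 0], 0], [[0, 0, 0], [0, 0.006, 0], 0], [[0, 0, 0], [0, 0.009, 0], 0], [[0, 0, 0], [0, 0.012, 0], 0], [[0, 0, 0], [0, 0.015, 0], 0], [[0, 0, 0], [0, 0.018, 0], 0], [[0, 0, 0], [0, 0.021, 0], 0], [[0, 0, 0], [0, 0.024, 0], 0], [[0, 0, 0], [0, 0.026, 0], 0], [[0, 0, 0], [0, 0.026, 0], 0]])

```text
time: 23.52
eef_pos: [0.5481, -0.2046, 0.1946]
tcp_rot: [0.45, -0.545, 0.546, -0.45]
contact_force: [0.1, -0.9, -3.0]
opening: 0.27
```

```bash
python3 -c "
from go import *
avg(4)
tinfo()
for n in ('side','top'):
    d=snap(n,n+'16'); u,v=map(int,proj(d,[.545,-.204,.06])); cv2.imwrite(f'pics/{n}16c.png',cv2.resize(d['pixels'][max(v-55,0):v+55,u-50:u+50],None,fx=5.4,fy=5.4,interpolation=cv2.INTER_CUBIC))
"; python3 car.py 16 .029
```

```text
t 23.72 avgF [-0.53  0.15 -4.06] std [0.52 0.29 0.52] x 157.14 zrod 177.7 T [ 0.016  0.054 -0.001]
t 23.72 tcp [ 0.5486 -0.2049  0.1957] jawyaw -10.98 tilt 0.25 F [ 0.2  -0.05 -4.65] T [ 0.016  0.054 -0.001] op 0.269 q [-5.300e-01  1.210e-01  1.837e+00 -1.000e-03  1.180e+00 -3.380e-01]
rod in tank x,y,z mm 157.3 -455.0 177.7 Fx,y,z tank 0.2 -0.01 -4.65
top [337 186  18  16 207] z 0.0287 x [-31.6 -30.6   7.   10.9] y [-26.3 -22.5  21.   21.7] rect [[-10.3, -2.4], [42.6, 48.0], 0.5]
side [288 257  32  22 300] z 0.0288 x [-33.5 -32.4  24.8  33.9] y [-28.2 -26.4  20.   21.8] rect [[-0.1, -2.9], [67.1, 49.1], 1.4]
```

View pics/side16c.png

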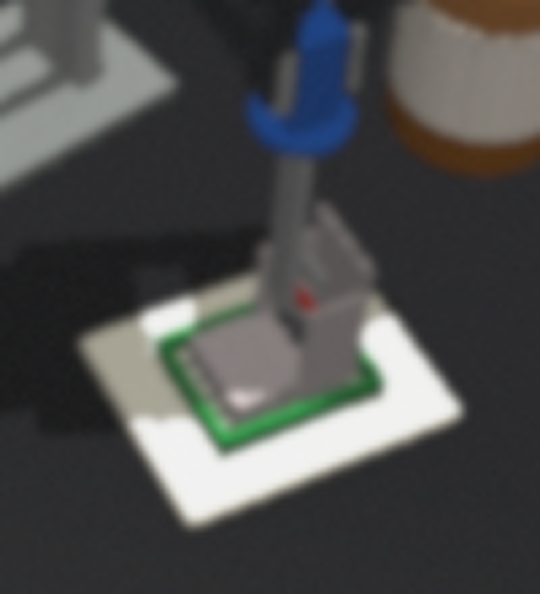

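Request:
jog_arm(deltas=[[[0, 0, 0], [0, 0.0015, 0], 0], [[0, 0, 0], [0, 0.003, 0], 0], [[0, 0, 0], [0, 0.0045, 0], 0], [[0, 0, 0], [0, 0.006, 0], 0], [[0, 0, 0], [0, 0.0075, 0], 0], [[0, 0, 0], [0, 0.009, 0], 0], [[0, 0, 0], [0, 0.0105, 0], 0], [[0, 0, 0], [0, 0.012, 0], 0], [[0, 0, 0], [0, 0.012, 0], 0]])

```text
time: 24.57
eef_pos: [0.5486, -0.205, 0.1837]
tcp_rot: [0.45, -0.544, 0.547, -0.45]
contact_force: [-0.3, 0.5, -0.7]
opening: 0.27
```

```bash
python3 -c "
from go import *
avg(4)
tinfo()
for n in ('side','top'):
    d=snap(n,n+'17'); u,v=map(int,proj(d,[.545,-.204,.06])); cv2.imwrite(f'pics/{n}17c.png',cv2.resize(d['pixels'][max(v-55,0):v+55,u-50:u+50],None,fx=5.4,fy=5.4,interpolation=cv2.INTER_CUBIC))
"; python3 car.py 17 .022
```

```text
t 24.77 avgF [-0.84  0.05 -2.16] std [0.55 0.25 0.16] x 157.35 zrod 165.7 T [0.029 0.185 0.009]
t 24.77 tcp [ 0.5486 -0.205   0.1837] jawyaw -10.98 tilt 0.25 F [-0.08  0.33 -1.92] T [0.029 0.185 0.009] op 0.268 q [-5.300e-01  1.330e-01  1.847e+00 -1.000e-03  1.158e+00 -3.380e-01]
rod in tank x,y,z mm 157.3 -455.1 165.7 Fx,y,z tank -0.14 0.3 -1.92
top [336 186  18  17 200] z 0.0212 x [-31.3 -30.8   6.2  12.4] y [-26.7 -22.8  20.5  21.8] rect [[-9.4, -2.4], [43.7, 48.5], 0.1]
side [288 259  31  21 286] z 0.0217 x [-34.3 -32.   23.8  31.9] y [-26.5 -25.5  19.6  23.7] rect [[-2.0, -2.4], [64.2, 50.4], 5.7]
```

View pics/side17c.png

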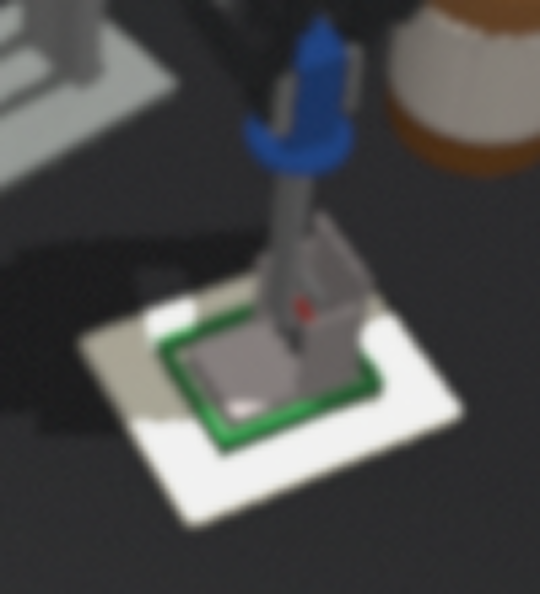

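Request:
jog_arm(deltas=[[[0, 0, 0], [0, 0, -0.001], 0], [[0, 0, 0], [0, 0.0, -0.002], 0], [[0, 0, 0], [0, 0.002, -0.002], 0], [[0, 0, 0], [0, 0.004, -0.002], 0], [[0, 0, 0], [0, 0.006, -0.002], 0], [[0, 0, 0], [0, 0.008, -0.002], 0], [[0, 0, 0], [0, 0.01, -0.002], 0], [[0, 0, 0], [0, 0.0105, -0.002], 0], [[0, 0, 0], [0, 0.0105, -0.002], 0]])

```text
time: 25.62
eef_pos: [0.5466, -0.2046, 0.1728]
tcp_rot: [0.45, -0.544, 0.547, -0.45]
contact_force: [0.4, -0.3, -1.8]
opening: 0.27
```

```bash
python3 -c "
from go import *
avg(4)
tinfo()
for n in ('side','top'): snap(n,n+'18')
"; python3 car.py 18 .022
```

```text
t 25.82 avgF [-0.12  0.01 -1.81] std [0.36 0.29 0.66] x 155.44 zrod 155.4 T [-0.013  0.002  0.02 ]
t 25.82 tcp [ 0.5468 -0.2047  0.1734] jawyaw -10.99 tilt 0.27 F [-0.04  0.11 -1.44] T [-0.013  0.002  0.02 ] op 0.273 q [-5.320e-01  1.400e-01  1.859e+00 -1.000e-03  1.138e+00 -3.390e-01]
rod in tank x,y,z mm 155.5 -455.2 155.4 Fx,y,z tank -0.06 0.1 -1.44
top [336 187  18  16 183] z 0.0211 x [-31.8 -31.3   5.8   9. ] y [-27.  -24.2  21.3  22. ] rect [[-11.3, -2.5], [40.9, 48.9], 0.5]
side [288 260  31  20 269] z 0.0213 x [-33.4 -32.2  24.1  30.4] y [-26.5 -25.5  19.3  20.9] rect [[-2.2, -2.8], [63.6, 47.0], 2.0]
```

Request:
jog_arm(deltas=[[[0, 0, 0], [0, 0, -0.003], 0], [[0, 0, 0], [0, 0, -0.006], 0], [[0, 0, 0], [0, 0, -0.009], 0], [[0, 0, 0], [0, 0, -0.013], 0], [[0, 0, 0], [0, 0, -0.017], 0], [[0, 0, 0], [0, 0, -0.021], 0], [[0, 0, 0], [0, 0, -0.025], 0], [[0, 0, 0], [0, 0, -0.029], 0], [[0, 0, 0], [0, 0, -0.032], 0], [[0, 0, 0], [0, 0, -0.032], 0]])

```text
time: 26.75
eef_pos: [0.5148, -0.1984, 0.1732]
tcp_rot: [0.45, -0.544, 0.547, -0.45]
contact_force: [0.1, 0.1, -2.1]
opening: 0.268
```

```bash
python3 -c "
from go import *
tinfo()
for n in ('side','top'):
    d=snap(n,n+'19'); u,v=map(int,proj(d,[.545,-.204,.06])); cv2.imwrite(f'pics/{n}19c.png',cv2.resize(d['pixels'][max(v-55,0):v+55,u-50:u+50],None,fx=5.4,fy=5.4,interpolation=cv2.INTER_CUBIC))
"; python3 car.py 19 .022
```

```text
t 26.75 tcp [ 0.5148 -0.1984  0.1732] jawyaw -10.99 tilt 0.26 F [ 0.07  0.07 -2.13] T [-0.016  0.02   0.006] op 0.268 q [-5.510e-01  6.900e-02  1.936e+00 -1.000e-03  1.132e+00 -3.590e-01]
rod in tank x,y,z mm 122.9 -454.9 155.2 Fx,y,z tank 0.06 0.08 -2.13
top [336 186  14  15 112] z 0.0215 x [-31.3 -30.3  11.4  12.4] y [-11.4  -9.2  21.6  22. ] rect [[-8.5, 8.3], [29.6, 49.1], 76.0]
side [288 259  31  20 233] z 0.0211 x [-33.7 -32.6  25.3  30.4] y [-26.8 -26.1  19.8  23.7] rect [[-2.0, -1.8], [63.5, 50.5], 1.7]
```

View pics/side19c.png

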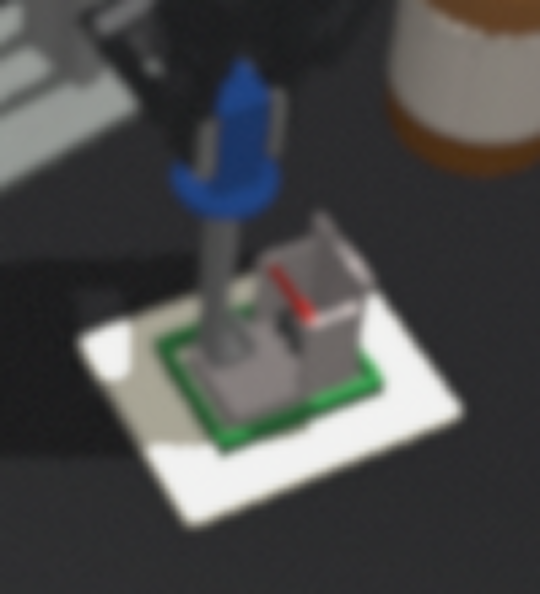

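Request:
jog_arm(deltas=[[[0, 0, 0], [0, -0.01, 0], 0], [[0, 0, 0], [0, -0.03, 0], 0], [[0, 0, 0], [0, -0.055, 0], 0], [[0, 0, 0], [0, -0.08, 0], 0], [[0, 0, 0], [0, -0.105, 0], 0], [[0, 0, 0], [0, -0.12, 0], 0], [[0, 0, 0], [0, -0.12, 0], 0]])

```text
time: 27.43
eef_pos: [0.5169, -0.1993, 0.2995]
tcp_rot: [0.448, -0.54, 0.551, -0.451]
contact_force: [0.9, -1.3, -0.8]
opening: 0.269
```

```bash
python3 -c "
from go import *
tinfo()
a=np.radians(1.46); S=np.array([.5353,.0105]); p=S-.075*np.array([np.cos(a),np.sin(a)]); print(p); plan((*p,.29),1.46)
for n in ('side','top'):
    d=snap(n,n+'20')
"; python3 car.py 20 .022
```

```text
t 27.43 tcp [ 0.5169 -0.1993  0.2995] jawyaw -10.98 tilt 0.86 F [ 0.88 -1.28 -0.81] T [-0.038 -0.103 -0.016] op 0.269 q [-5.510e-01 -3.600e-02  1.807e+00 -1.000e-03  1.355e+00 -3.590e-01]
rod in tank x,y,z mm 125.1 -455.4 281.5 Fx,y,z tank 1.1 -1.1 -0.81
[0.46032435 0.00858907]
turn [-0.0132 -0.2171  0.0074] deg 12.5 shift [-0.1934  0.007  -0.0953] rows>= 5.2
top [336 186  20  21 256] z 0.0209 x [-42.7 -39.8  10.5  13.4] y [-31.6 -30.5  20.1  21.8] rect [[-14.4, -5.0], [53.3, 56.2], 89.0]
side [288 259  31  21 294] z 0.0213 x [-34.  -32.7  26.   31.9] y [-26.8 -25.9  19.6  21.6] rect [[-0.9, -2.5], [48.3, 65.9], 89.7]
```

View pics/side20.png

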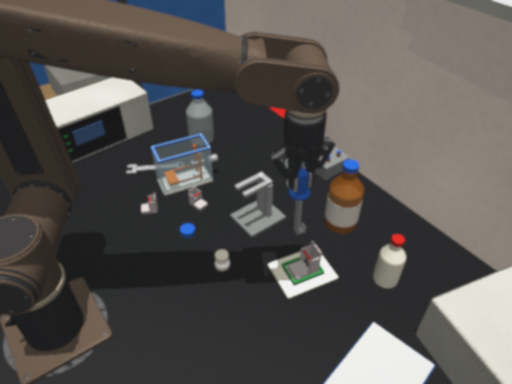

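Request:
jog_arm(deltas=[[[-0.013, -0.02, 0.007], [-0.015, 0, -0.008], 0], [[-0.013, -0.05, 0.007], [-0.04, 0, -0.02], 0], [[-0.013, -0.08, 0.007], [-0.068, 0, -0.034], 0], [[-0.013, -0.11, 0.007], [-0.096, 0, -0.048], 0], [[-0.013, -0.14, 0.007], [-0.124, 0, -0.062], 0], [[-0.013, -0.17, 0.007], [-0.15, 0, -0.075], 0], [[-0.013, -0.2, 0.007], [-0.172, 0, -0.085], 0], [[-0.013, -0.217, 0.007], [-0.187, 0.003, -0.092], 0], [[-0.013, -0.217, 0.007], [-0.193, 0.006, -0.095], 0], [[-0.013, -0.217, 0.007], [-0.193, 0.007, -0.095], 0]])

```text
time: 28.37
eef_pos: [0.4572, 0.0109, 0.2838]
tcp_rot: [0.508, -0.497, 0.489, -0.505]
contact_force: [-0.5, -0.6, -2.2]
opening: 0.268
```

```bash
python3 -c "
from go import *
avg(3); tinfo()
a=np.radians(1.46); S=np.array([.5353,.0105]); p=S-.075*np.array([np.cos(a),np.sin(a)]); print(p); plan((*p,.168),1.46)
for n in ('side','top'):
    d=snap(n,n+'21');u,v=map(int,proj(d,[.48,.01,.2])); cv2.imwrite(f'pics/{n}21c.png',cv2.resize(d['pixels'][max(v-55,0):v+65,u-50:u+60],None,fx=5,fy=5,interpolation=cv2.INTER_CUBIC))
"
```

```text
t 28.52 avgF [ 0.05 -0.8  -1.79] std [0.48 0.32 0.15] x 28.97 zrod 267.1 T [ 0.037 -0.022 -0.017]
t 28.52 tcp [0.4585 0.0087 0.2851] jawyaw 1.42 tilt 0.55 F [ 0.52 -0.8  -1.6 ] T [ 0.037 -0.022 -0.017] op 0.267 q [-2.040e-01 -2.440e-01  2.018e+00  2.000e-03  1.377e+00 -2.290e-01]
rod in tank x,y,z mm 29.4 -261.6 267.1 Fx,y,z tank 0.66 -0.7 -1.6
[0.46032435 0.00858907]
turn [ 0.0086 -0.0008 -0.0041] deg 0.5 shift [0.0006 0.1171 0.0028] rows>= 2.8
```

View pics/side21c.png

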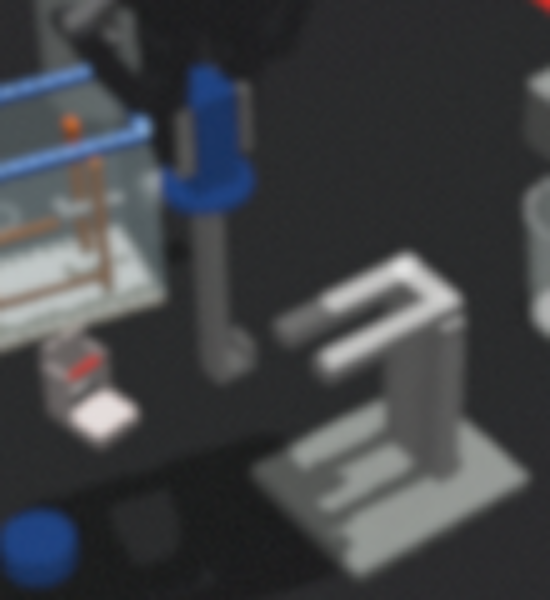

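Request:
jog_arm(deltas=[[[0.008, 0, -0.004], [0.0005, 0.01, 0.002], 0], [[0.008, 0, -0.004], [0.0005, 0.035, 0.002], 0], [[0.008, 0, -0.004], [0.0005, 0.065, 0.002], 0], [[0.008, 0, -0.004], [0.0005, 0.09, 0.002], 0], [[0.008, 0, -0.004], [0.0005, 0.108, 0.002], 0], [[0.008, 0, -0.004], [0.0005, 0.116, 0.002], 0], [[0.008, 0, -0.004], [0.0005, 0.116, 0.002], 0], [[0.008, 0, -0.004], [0.0005, 0.116, 0.002], 0]])

```text
time: 29.28
eef_pos: [0.4606, 0.0078, 0.1703]
tcp_rot: [-0.506, 0.494, -0.494, 0.506]
contact_force: [-0.2, -0.6, -1.1]
opening: 0.273
```

```bash
python3 -c "
from go import *
avg(3); tinfo()
plan((.534,.0101,.168),1.46)
for n in ('side','top'):
    d=snap(n,n+'22');u,v=map(int,proj(d,[.49,.01,.13])); cv2.imwrite(f'pics/{n}22c.png',cv2.resize(d['pixels'][max(v-55,0):v+55,u-55:u+55],None,fx=5.4,fy=5.4,interpolation=cv2.INTER_CUBIC))
"
```

```text
t 29.43 avgF [ 0.17  0.38 -1.38] std [0.12 0.16 0.43] x 32.34 zrod 153.7 T [-0.042 -0.002 -0.046]
t 29.43 tcp [0.4613 0.0079 0.1717] jawyaw 1.35 tilt 0.23 F [ 0.06  0.15 -1.39] T [-0.042 -0.002 -0.046] op 0.267 q [-0.203 -0.141  2.143  0.     1.136 -0.227]
rod in tank x,y,z mm 32.4 -261.9 153.7 Fx,y,z tank 0.03 0.16 -1.39
turn [-0.0039 -0.0019  0.0009] deg 0.3 shift [-0.0005  0.0039  0.0727] rows>= 1.7
```

View pics/side22c.png

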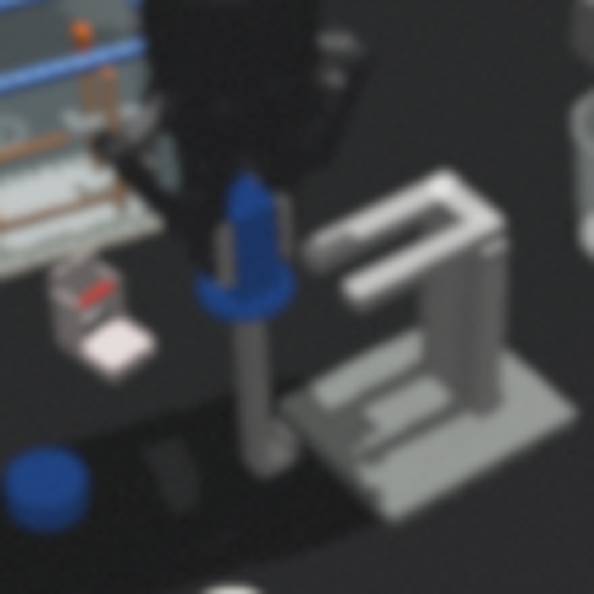

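View pics/top22c.png

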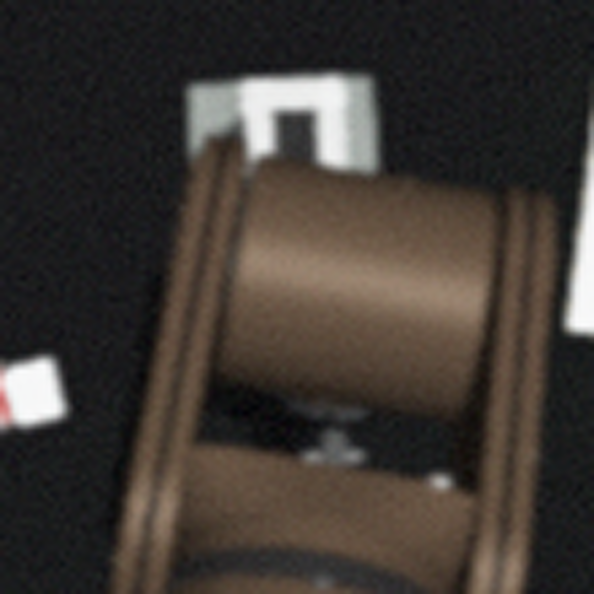

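Request:
jog_arm(deltas=[[[-0.004, -0.002, 0], [-0.0005, 0.001, 0.006], 0], [[-0.004, -0.002, 0], [-0.0005, 0.003, 0.012], 0], [[-0.004, -0.002, 0], [-0.0005, 0.004, 0.018], 0], [[-0.004, -0.002, 0], [-0.0005, 0.004, 0.024], 0], [[-0.004, -0.002, 0], [-0.0005, 0.004, 0.03], 0], [[-0.004, -0.002, 0], [-0.0005, 0.004, 0.036], 0], [[-0.004, -0.002, 0], [-0.0005, 0.004, 0.036], 0]])

```text
time: 30.12
eef_pos: [0.4982, 0.0094, 0.1675]
tcp_rot: [0.507, -0.493, 0.494, -0.506]
contact_force: [-1.1, 0.0, -1.7]
opening: 0.27
```

```bash
python3 -c "
from go import *
avg(2); tinfo()
plan((.534,.0101,.168),1.46)
"
```

```text
t 30.22 avgF [-0.37 -0.14 -0.74] std [0.01 0.2  0.01] x 67.47 zrod 149.2 T [-0.     0.028  0.021]
t 30.22 tcp [0.4971 0.0095 0.1672] jawyaw 1.49 tilt 0.09 F [-0.42 -0.27 -0.72] T [-0.     0.028  0.021] op 0.271 q [-1.850e-01 -4.500e-02  2.064e+00 -1.000e-03  1.124e+00 -2.100e-01]
rod in tank x,y,z mm 67.2 -253.8 149.2 Fx,y,z tank -0.36 -0.34 -0.72
turn [0.0014 0.0005 0.0006] deg 0.1 shift [ 0.0003 -0.0009  0.0369] rows>= 0.9
```

Request:
jog_arm(deltas=[[[0, 0, 0], [0.0003, -0.001, 0.006], 0], [[0, 0, 0], [0.0003, -0.001, 0.012], 0], [[0, 0, 0], [0.0003, -0.001, 0.018], 0], [[0, 0, 0], [0.0003, -0.001, 0.024], 0], [[0, 0, 0], [0.0003, -0.001, 0.03], 0], [[0, 0, 0], [0.0003, -0.001, 0.035], 0], [[0, 0, 0], [0.0003, -0.001, 0.037], 0], [[0, 0, 0], [0.0003, -0.001, 0.037], 0]])

```text
time: 30.88
eef_pos: [0.5346, 0.0101, 0.1681]
tcp_rot: [0.507, -0.494, 0.493, -0.506]
contact_force: [0.0, -0.3, -1.3]
opening: 0.269
```

```bash
python3 -c "
from go import *
avg(3); tinfo()
plan((.5342,.0101,.1582),1.46)
for n in ('side',):
    d=snap(n,n+'23');u,v=map(int,proj(d,[.53,.01,.13])); cv2.imwrite(f'pics/{n}23c.png',cv2.resize(d['pixels'][max(v-55,0):v+55,u-55:u+55],None,fx=5.4,fy=5.4,interpolation=cv2.INTER_CUBIC))
"
```

```text
t 31.03 avgF [-0.17 -0.02 -2.1 ] std [0.25 0.25 0.28] x 103.41 zrod 150.0 T [-0.028  0.009  0.016]
t 31.03 tcp [0.5339 0.0102 0.168 ] jawyaw 1.49 tilt 0.11 F [-0.23  0.15 -2.17] T [-0.028  0.009  0.016] op 0.272 q [-1.710e-01  3.900e-02  1.978e+00 -1.000e-03  1.126e+00 -1.960e-01]
rod in tank x,y,z mm 103.2 -246.3 150.0 Fx,y,z tank -0.25 0.1 -2.17
turn [0.0019 0.0005 0.0005] deg 0.1 shift [0.0001 0.0098 0.0003] rows>= 0.2
```

View pics/side23c.png

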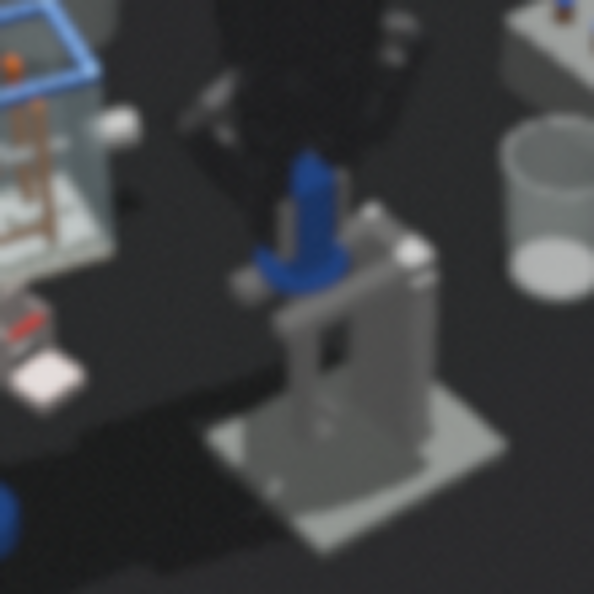

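Same pose as right after the pick-up. Lower to the fork.

Request:
jog_arm(deltas=[[[0.002, 0, 0], [0, 0.002, 0.0003], 0], [[0.002, 0, 0], [0, 0.004, 0.0003], 0], [[0.002, 0, 0], [0, 0.006, 0.0003], 0], [[0.002, 0, 0], [0, 0.008, 0.0003], 0], [[0.002, 0, 0], [0, 0.009, 0.0003], 0], [[0.002, 0, 0], [0, 0.009, 0.0003], 0]])

```text
time: 31.58
eef_pos: [0.5338, 0.0102, 0.1586]
tcp_rot: [0.507, -0.494, 0.493, -0.506]
contact_force: [1.1, 0.8, -1.8]
opening: 0.272
```

```bash
python3 -c "
from go import *
avg(3); tinfo()
"
```

```text
t 31.73 avgF [ 0.36 -0.2  -1.7 ] std [0.32 0.24 0.47] x 103.48 zrod 141.1 T [0.008 0.044 0.011]
t 31.73 tcp [0.5342 0.0102 0.1591] jawyaw 1.49 tilt 0.04 F [ 0.66 -0.66 -1.51] T [0.008 0.044 0.011] op 0.266 q [-1.710e-01  4.900e-02  1.985e+00 -1.000e-03  1.107e+00 -1.960e-01]
rod in tank x,y,z mm 103.6 -246.3 141.1 Fx,y,z tank 0.77 -0.53 -1.51
```

Request:
jog_arm(deltas=[[[0, 0, 0], [0, 0.001, 0], 0], [[0, 0, 0], [0, 0.0015, 0], 0], [[0, 0, 0], [0, 0.0015, 0], 0]])

```text
time: 31.98
eef_pos: [0.5345, 0.0101, 0.1582]
tcp_rot: [-0.506, 0.493, -0.494, 0.507]
contact_force: [-0.7, 0.2, 1.5]
opening: 0.269
```

```bash
python3 -c "
from go import *
avg(3); tinfo()
"
```

```text
t 32.13 avgF [-0.25 -0.02  2.63] std [0.47 0.27 0.42] x 103.86 zrod 140.2 T [-0.011  0.235 -0.007]
t 32.13 tcp [0.5345 0.0101 0.1582] jawyaw 1.49 tilt 0.08 F [0.11 0.21 2.76] T [-0.011  0.235 -0.007] op 0.272 q [-1.710e-01  5.000e-02  1.986e+00 -1.000e-03  1.104e+00 -1.960e-01]
rod in tank x,y,z mm 103.9 -246.3 140.2 Fx,y,z tank 0.07 0.22 2.76
```

Request:
jog_arm(deltas=[[[0, 0, 0], [0, 0, 0], 0.35], [[0, 0, 0], [0, 0, 0], 0.5], [[0, 0, 0], [0, 0, 0], 0.8], [[0, 0, 0], [0, 0, 0], 1], [[0, 0, 0], [0, 0, 0], 1], [[0, 0, 0], [0, 0, 0], 1], [[0, 0, 0], [0, 0, 0], 1], [[0, 0, 0], [0, 0, 0], 1]], force=40)

```text
time: 32.8
eef_pos: [0.5345, 0.0101, 0.1582]
tcp_rot: [-0.506, 0.493, -0.494, 0.507]
contact_force: [-0.6, 0.3, 0.3]
opening: 0.999
```

```bash
python3 -c "
from go import *
tinfo()
for n in ('side',):
    d=snap(n,n+'24');u,v=map(int,proj(d,[.53,.01,.13])); cv2.imwrite(f'pics/{n}24c.png',cv2.resize(d['pixels'][max(v-55,0):v+55,u-55:u+55],None,fx=5.4,fy=5.4,interpolation=cv2.INTER_CUBIC))
"
```

```text
t 32.8 tcp [0.5345 0.0101 0.1582] jawyaw 1.49 tilt 0.07 F [-0.61  0.33  0.31] T [-0.036  0.005  0.021] op 0.999 q [-1.710e-01  5.000e-02  1.986e+00 -1.000e-03  1.104e+00 -1.960e-01]
rod in tank x,y,z mm 103.8 -246.3 140.2 Fx,y,z tank -0.66 0.21 0.31
```

View pics/side24c.png

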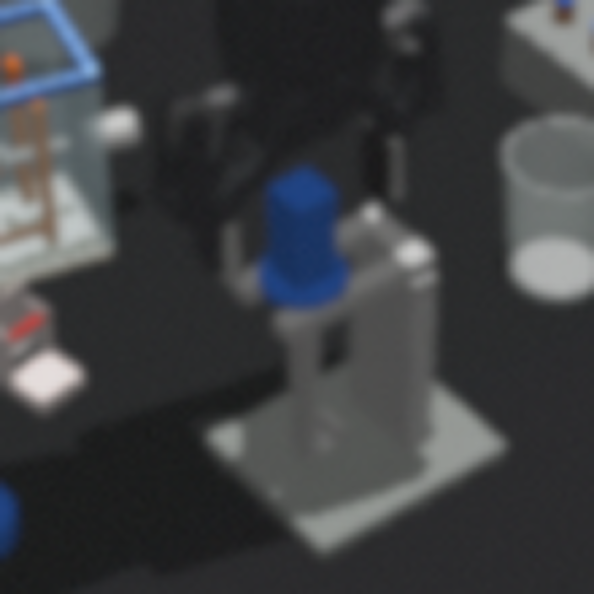

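Rod sits in the fork, free between the open fingers. Go straight up, then swing aside so that the final views are clear.

Request:
jog_arm(deltas=[[[0, 0, 0], [0, -0.01, 0], 1], [[0, 0, 0], [0, -0.03, 0], 1], [[0, 0, 0], [0, -0.055, 0], 1], [[0, 0, 0], [0, -0.08, 0], 1], [[0, 0, 0], [0, -0.11, 0], 1], [[0, 0, 0], [0, -0.13, 0], 1], [[0, 0, 0], [-0.02, -0.14, -0.005], 1], [[0, 0, 0], [-0.05, -0.145, -0.012], 1], [[0, 0, 0], [-0.085, -0.145, -0.02], 1], [[0, 0, 0], [-0.12, -0.145, -0.025], 1]])

```text
time: 33.68
eef_pos: [0.5059, 0.1304, 0.305]
tcp_rot: [-0.505, 0.493, -0.495, 0.507]
contact_force: [1.6, -0.4, -0.2]
opening: 0.997
```

Request:
jog_arm(deltas=[[[0, 0, 0], [-0.03, 0, 0], 1], [[0, 0, 0], [-0.06, 0, 0], 1], [[0, 0, 0], [-0.09, 0, 0], 1], [[0, 0, 0], [-0.12, 0, 0], 1], [[0, 0, 0], [-0.15, 0, 0], 1], [[0, 0, 0], [-0.18, 0, 0], 1], [[0, 0, 0], [-0.2, 0, 0], 1], [[0, 0, 0], [-0.2, 0, 0], 1], [[0, 0, 0], [-0.2, 0, 0], 1]])

```text
time: 34.43
eef_pos: [0.5008, 0.3311, 0.3053]
tcp_rot: [-0.506, 0.492, -0.495, 0.507]
contact_force: [-0.3, -0.8, 0.5]
opening: 1.0
```

```bash
python3 -c "
from go import *
info()
for n in ('side','top'):
    d=snap(n,n+'25')
info()
a=load('top25');b=load('top0')
"; python3 car.py 25 .022; sed 's/0.)/25.)/;s/n+.0.)/n+"25")/' meas.py > meas25.py; python3 meas25.py | grep -E 'handle|collar'
```

```text
t 34.43 tcp [0.5008 0.3311 0.3053] jawyaw 1.52 tilt 0.23 F [-0.3  -0.84  0.46] T [0.036 0.014 0.032] op 1.0 q [ 0.416  0.074  1.686 -0.002  1.379  0.39 ]
t 34.53 tcp [0.5011 0.3297 0.3053] jawyaw 1.38 tilt 0.23 F [0.32 0.28 0.1 ] T [ 0.021 -0.002 -0.024] op 0.999 q [ 0.414  0.073  1.687 -0.002  1.379  0.39 ]
top [331 174  26  33 363] z 0.0206 x [-42.8 -41.8  41.   43.6] y [-31.6 -30.5  34.1  35.1] rect [[0.4, 1.7], [66.7, 86.3], 90.0]
side [288 259  31  21 303] z 0.0213 x [-33.7 -32.4  24.3  30.4] y [-27.5 -26.4  20.5  23.8] rect [[-1.8, -1.7], [63.6, 51.4], 0.9]  File "meas25.py", line 7
    d=load(n+'25.); C=cloud(d); I=d['pixels'].astype(int); B,G,R=I[...,0],I[...,1],I[...,2]
                                           ^
SyntaxError: unterminated string literal (detected at line 7)
```

View pics/side25.png

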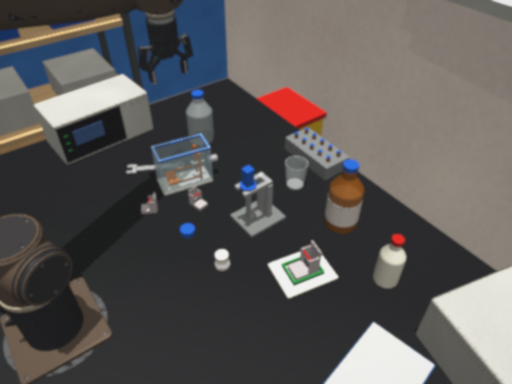

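View pics/top25.png

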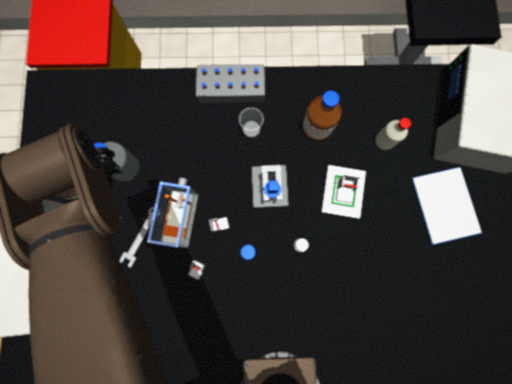

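```bash
sed "s/load(n+'0')/load(n+'25')/" meas.py > meas25.py; python3 meas25.py | grep -E 'handle|collar'
python3 -c "
from go import *
d=load('top25'); cv2.imwrite('pics/fin.png',cv2.resize(d['pixels'][155:225,245:375],None,fx=6,fy=6,interpolation=cv2.INTER_CUBIC))
C=cloud(d); I=d['pixels'].astype(int)
a=np.radians(-10.95);A=np.array([[np.cos(a),np.sin(a)],[-np.sin(a),np.cos(a)]]);P0=np.array([.5457,-.2043])
red=(I[...,2]-I[...,1]>50)&(np.hypot(C[...,0]-.545,C[...,1]+.204)<.06)
v,u=np.where(red); print(len(u),'bar in tray mm',1e3*np.mean([A@(ray(d,x,y,.06)[:2]-P0) for x,y in zip(u,v)],0), C[red][:,2].mean())
"
```

```text
top handle top (array([268, 180,  10,  11, 103], dtype=int32), ((533.6138305664062, 11.615401268005371), (21.34885025024414, 24.171823501586914), 88.41073608398438), [[521.2000122070312, 1.2999999523162842], [545.4000244140625, 0.6000000238418579], [546.0, 22.0], [521.7999877929688, 22.600000381469727]]) 0.19724439683072803
top collar (array([263, 182,  18,  16, 109], dtype=int32), ((531.01953125, 11.951574325561523), (43.15727996826172, 37.59394836425781), 83.45890045166016), [[509.8999938964844, -7.300000190734863], [547.2000122070312, -11.600000381469727], [552.2000122070312, 31.200000762939453], [514.7999877929688, 35.5]])
side handle top (array([242, 165,  13,  10,  85], dtype=int32), ((529.6212158203125, 6.260923385620117), (28.396106719970703, 30.542133331298828), 2.8568944931030273), [[514.7000122070312, 20.799999237060547], [516.2000122070312, -9.699999809265137], [544.5999755859375, -8.300000190734863], [543.0, 22.200000762939453]]) 0.19641499582486233
side collar (array([240, 182,  17,   9,  96], dtype=int32), ((528.5975952148438, 5.309543609619141), (30.571563720703125, 41.200408935546875), 54.34647750854492), [[502.8999938964844, 4.900000095367432], [536.4000244140625, -19.100000381469727], [554.2000122070312, 5.699999809265137], [520.7999877929688, 29.700000762939453]])
41 bar in tray mm [ 9.31810436 -5.04316491] 0.052735229643557396Traceback (most recent call last):
  File "meas25.py", line 18, in <module>
    rr=rect(d,red&(R-G>90)&(G<90),.059); print(n,'bar',rr, Z[red].mean())
  File "meas25.py", line 3, in rect
    n,l,st,_=cv2.connectedComponentsWithStats(m.astype(np.uint8)); k=1+np.argmax(st[1:,4])
                                                                       ~~~~~~~~~^^^^^^^^^^
    return _wrapfunc(a, 'argmax', axis=axis, out=out, **kwds)
    return bound(*args, **kwds)
ValueError: attempt to get argmax of an empty sequence
```

View pics/fin.png

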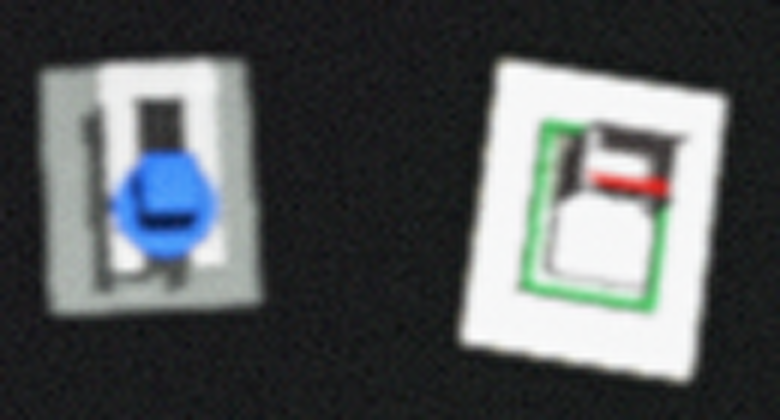

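```bash
python3 -c "
from go import *
info(); print(ctrl.sign_off())"
```

```text
t 34.53 tcp [0.5011 0.3297 0.3053] jawyaw 1.38 tilt 0.23 F [0.32 0.28 0.1 ] T [ 0.021 -0.002 -0.024] op 0.999 q [ 0.414  0.073  1.687 -0.002  1.379  0.39 ]
the job is handed in; nothing more can be done
None
```

I fetched the carrier with the hook rod, set it down in the tray's pocket, hung the rod back in its fork and handed the job in at about 34.5 s. `sign_off` gives no verdict, so I only have my own checks.

- **Freeing and lifting:** I felt the bumpers after about 21 mm of travel. The horizontal push averaged at most about 7 N and the vertical pull was about 5 N beyond the rod's own weight. The carrier cleared the catch and hung level above the rim. Wrist force then showed rod plus carrier, about 4 N.
- **Carrier in the pocket:** its base top reads 21 mm above the bench, so it stands on the pocket floor, and it looks square. The sideways readings disagree:
  - Its base edges in the top view put it within 1 to 2 mm of centre.
  - The red bar in the last top view suggests it is about 5 mm off in y.
  - The pocket's own clearance limits it to about 8.5 mm, under the 10 mm allowed.
- **Rod in the fork:** the last top view puts the handle top within about 1 mm of its first position, at the same height. The side view puts it within about 2 mm.
- **Bystanders and robot:** the other things look unmoved in the last pictures; I judged that by eye and did not measure it. The open gripper is clear of everything.

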